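Put the grinder end of the espresso bar back in order

TASK

Tidy the grinder end after the rush: stand the steel dosing cup on the round pad below the grinder's chute, the glass cup in the small square steel tray and the tamper in its round rubber seat, and lay the larger brass spoon in the long bay of the wooden spoon tray and the smaller one in the short bay. Each should end upright and flat, well inside its own place; set things down rather than dropping them, and leave the white espresso cup and the amber jar where they are.

Things in the scene. Friction and masses are not known exactly. Their poses are not given: they have to be found in the camera images.
- dosing_cup_mid (a point): Dosing cup: plain open-topped steel cylinder without a handle, 56 mm across, 60 mm high, wall 2 mm, 0.16 kg. Point on its axis, half-way up (30 mm above its underside); z is up the cup. Loose; starts standing on the counter between the base and the trays.
- glass_cup_mid (a point): Clear double-walled glass cup, no handle, straight sides 58 mm across (48 mm at the foot), 72 mm high, 0.12 kg. Point on its axis, half-way up (36 mm above its underside); z is up the cup. Loose; starts standing on the counter between the base and the trays.
- tamper_mid (a point): Coffee tamper: flat steel disc 58 mm across and 20 mm thick below, a 22 mm neck, then a dark wooden handle from 30 to 88 mm up, 23 mm across at its foot, 29 mm at half height and 33 mm at 76 mm up; 88 mm high in all, 0.4 kg. Point on its axis, half-way up (44 mm above its underside); z is up. Loose; starts standing on the counter between the base and the trays.
- large_spoon_mid (a point): Larger brass measuring spoon: flat-bottomed round bowl 38 mm across and 30 mm high, with a flat straight handle 10 mm wide, 3 mm thick, 68 mm long, level with the bowl's rim; 106 mm long in all, 0.09 kg. It stands level on its bowl. Point at mid-length, half-way up (15 mm above its underside), so it lies under the handle; x points along the spoon to the bowl, whose centre is 34 mm along +x; z is up. Loose; starts standing on the counter between the base and the trays.
- small_spoon_mid (a point): Smaller brass measuring spoon of the same form: bowl 28 mm across and 24 mm high, handle 10 mm wide and 54 mm long, level with the rim; 82 mm long in all, 0.05 kg. It stands level on its bowl. Point at mid-length, half-way up (12 mm above its underside); x points along the spoon to the bowl, whose centre is 27 mm along +x; z is up. Loose; starts standing on the counter between the base and the trays.
- pad: Flat round black pad, 86 mm across, 4 mm thick, fixed on the counter under the aim of the grinder's chute: where the dosing cup belongs. Origin at the centre of its underside, z up; +x points level towards the grinder. The chute slopes down at 45 degrees towards the pad; its lip ends 78 to 95 mm from the pad's axis on the +x side, 125 to 145 mm above the counter, 46 mm wide; the grinder's body begins 130 mm from the axis. Straight above the pad all is free.
- glass_tray: Small square steel tray, fixed, 100 x 100 mm outside, 90 x 90 mm inside, rim 8 mm high, floor 3 mm thick: where the glass cup belongs. Origin at the centre of its underside, x and y along its sides, z up.
- tamper_seat: Round black rubber seat, fixed, 92 mm across, with a raised lip 12 mm high around a round recess 76 to 78 mm across with a bare metal floor; the floor is 4 mm above the counter: where the tamper belongs. Origin at the centre of its underside, z up.
- spoon_tray: Dark wooden spoon tray with bays lined with grey felt, fixed, 142 mm (its x) x 134 mm (its y), floor 3 mm thick, rims 8 mm high, with two side-by-side bays that run along its x, each 61 mm wide. Long bay: 134 mm long, centre at x = 0, y = +32.5 mm, for the larger spoon. Short bay: 110 mm long, centre at x = -12 mm, y = -32.5 mm (a solid block fills its +x end), for the smaller spoon. Spoons may lie with the bowl at either end. Origin at the centre of its underside, z up.
- espresso_cup: Bystander: white espresso cup with a side handle, 62 mm across, 52 mm high, to be left where it is. Origin at the centre of its underside.
- tablet_jar: Bystander: small amber jar with a white cap, 44 mm across, 55 mm high, to be left where it is. Origin at the centre of its underside.
Mind the look-alikes: they are no part of the job. What is shaped like the part that bears tamper_mid but green or purple is not meant.

How it is judged (in metres and radians):
At the end, for the whole second after the job is handed in: All at rest, upright and flat: cup on the pad (15 mm of its centre), glass on the steel tray's floor (18 mm), tamper on its seat's floor (12 mm), larger spoon on the long bay's floor, smaller on the short bay's (within 18 mm along, 16 or 22 mm across, 0.4 rad) (horizontal distance between dosing_cup_mid and pad below 0.015 m and z of dosing_cup_mid in the frame of pad below 0.038 m and angle between each of dosing_cup_mid, glass_cup_mid, tamper_mid, large_spoon_mid, small_spoon_mid's own z axis and vertical below 0.1 rad and x of glass_cup_mid in the frame of glass_tray between -0.018 and 0.018 m and y of glass_cup_mid in the frame of glass_tray between -0.018 and 0.018 m and z of glass_cup_mid in the frame of glass_tray below 0.043 m and horizontal distance between tamper_mid and tamper_seat below 0.012 m and z of tamper_mid in the frame of tamper_seat below 0.052 m and x of large_spoon_mid in the frame of spoon_tray between -0.018 and 0.018 m and y of large_spoon_mid in the frame of spoon_tray between 0.0165 and 0.0485 m and z of large_spoon_mid in the frame of spoon_tray below 0.022 m and angle between the x axis of each of large_spoon_mid, small_spoon_mid and the x axis of spoon_tray, either way round below 0.4 rad and x of small_spoon_mid in the frame of spoon_tray between -0.03 and 0.006 m and y of small_spoon_mid in the frame of spoon_tray between -0.0545 and -0.0105 m and z of small_spoon_mid in the frame of spoon_tray below 0.019 m and linear speed of each of dosing_cup, glass_cup, tamper, large_spoon, small_spoon below 0.02 m/s); the robot touches nothing.
It fails at once if a thing falls or is thrown: it moves faster than 0.6 m/s with no finger on it (a drop of about 18 mm) ((linear speed of dosing_cup above 0.6 m/s and contact force between the fingers and dosing_cup below 0.01 N) or (linear speed of glass_cup above 0.6 m/s and contact force between the fingers and glass_cup below 0.01 N) or (linear speed of tamper above 0.6 m/s and contact force between the fingers and tamper below 0.01 N) or (linear speed of large_spoon above 0.6 m/s and contact force between the fingers and large_spoon below 0.01 N) or (linear speed of small_spoon above 0.6 m/s and contact force between the fingers and small_spoon below 0.01 N)).
It fails at once if the espresso cup is pushed more than 25 mm from its place (distance of espresso_cup from where it was at the start of the episode above 0.025 m).
It fails at once if the amber jar is pushed more than 25 mm from its place (distance of tablet_jar from where it was at the start of the episode above 0.025 m).
It also fails if it takes over 115 s, if anything falls off the work surface, if the arm or the gripper's body presses on something with over 40 N, if the wrist force passes 120 N, or if a joint passes its speed limit or range.

ROBOT

A 7-joint arm with a two-finger parallel gripper is mounted at the origin on the work surface. World frame = base frame: x ahead of the robot, y to its left, z up, the work surface at z = 0. Lengths are in mm, angles in rad, forces in N, time in s.
With the tool pointing down it reaches from about 400 to 900 mm from the base axis. Payload 5.5 kg.
Tool frame: the origin (TCP) lies on the centre line of the jaws, within the pads' length; the fingertips stand bot.tcp_to_tips ahead of it and the grasp point (between the pads) lies 6 mm ahead of it (bot.tcp_to_tips is the distance from the TCP to the fingertips, in mm); z points along the fingers, y is the line along which they close (so a half turn about z gives the same grasp; the last joint's range is limited). The gripper opens to 85 mm and grips with 20 to 120 N. Pads are 22 mm wide; open, the fingers measure 114 mm over their backs; the gripper's body (76 mm by 85 mm) begins 54 mm behind the grasp point. The pads swing forward as they close: fully open they stand 13 mm farther back than shut.
Start: joints at [1.55, 0.501, -0.427, 1.55, 0.221, 1.138, -0.21], TCP at [182.036, -623.989, 256.31] pointing down, gripper open.
Joint ranges: [-2.88, 2.88], [-0.31, 2.03], [-1.54, 1.56], [0.2, 2.42], [-1.41, 4.55], [0.19, 2.02], [-2.57, 2.57]. Speed limits (rad/s): [2.57, 2.57, 3.14, 3.14, 3.14, 3.14, 3.14].

INTERFACE

Orientations are given as a unit quaternion [x, y, z, w].
In Python, from bench import bot gives the robot as it stands.
- The arm moves only by the tool servo_tool, never from a script. Its argument "moves" is a list of rows, each an object with "offset": the shift along the world's x, y, z in m, a list of three; "roll": the turn about the world's z in rad; "claw": the opening, from 0 (shut) to 1 (fully open). A call has 1 to 5 rows; each row is the pose to reach, as a shift and turn from the pose commanded when the call began; what a row does not reach only later rows make up. A row lasts 1/12 s, in which the tool goes at most 41.7 mm and 7.16 degrees, less where a joint would pass 70% of its speed; a pose out of reach is approached as far as the arm can. A call with a gripper value outside its range is refused whole. The fingers move at their own pace and stop on an object; "force" is the grip in N (left out, the last holds). Time passes only in rows, so rows that repeat a pose let the fingers close. It gives the time, the measured TCP pose, the force, the opening and the grip force at its end, in the units of the state.
- bot.get_state(): the state, without advancing time (a new reading comes with each control period).
- bot.snapshot(name): name is "scene" or "side" or "wrist"; returns the picture (420x560x3 uint8, red, green, blue); there is no depth.
- bot.camera_params(name): a dict with "K" (3x3 intrinsics, pixels), "k1" (the pictures are not rectified: a ray, as slopes to the right and down, at radius r is drawn at 1 + k1 r^2 times it, then the intrinsics apply), "R" (3x3) and "t" (3): a world point X has camera coordinates R X + t. Camera axes: x right, y down, z forward; pixel columns grow to the right and rows downward; lengths in mm; the calibration is good to about 2 mm. A picture is of the moment at which its call begins: read the wrist's pose just before it. camera_params takes no time and is no camera call; for the wrist camera it gives the pose at the moment of the call.
- bot.finish_job(): hands the job in; it is judged then, once.
The state is a dict: "time_s": time; "joints": joint angles; "qvel": joint speeds; "joint_efforts": joint torques, N m; "tool_pos": TCP position; "ee_rot": TCP orientation; "contact_force": force on the tool from outside, world axes, zero at the start; "ft_torque": the same for the moment, N m; "width": finger opening in mm; "grip_force": force on a finger pad.
Only numpy, scipy, OpenCV 4.12 (cv2) and the standard library are available. Lean on these libraries where they do the work, as an engineer would, in place of code of your own. Each camera call takes 0.05 s, during which the arm holds its last target. There are 200 camera calls.

## Working session

There is one attempt and no reset: what is moved stays moved. The work goes in short steps, Python scripts to look and compute and a tool call to move; the robot and the scene stay as the last step left them, time stands still between calls to the robot, and variables do not carry over. Pictures are saved under pics/ and viewed, at most 14 in all, crops included, and the job is handed in when it is done.

Besides the shell and the picture viewer there is one more tool, called after "Request:" as name([rows], argument=value, ...), one row to a line, values as JSON. servo_tool: Moves the arm, as the interface text tells. Its arguments: {"type":"object","properties":{"moves":{"type":"array"},"force":{"type":"number"}},"required":["moves"]}

```bash
mkdir -p pics; ls; python3 - <<'E'
from bench import bot
import cv2
s=bot.get_state()
print({k:s[k] for k in('time_s','tool_pos','ee_rot','width')},bot.tcp_to_tips)
for n in('scene','side'):
    cv2.imwrite(f'pics/{n}0.png',cv2.cvtColor(bot.snapshot(n),cv2.COLOR_RGB2BGR))
    p=bot.camera_params(n);print(n,p)
E
```

```text
pics
{'time_s': 0.0, 'tool_pos': array([ 181.77900401, -623.39046575,  255.2479763 ]), 'ee_rot': array([ 9.89945512e-01,  1.41445728e-01, -1.02363223e-04, -9.88865058e-04]), 'width': 85.79342160188261} 25.0
scene {'K': array([[469.92217341,   0.        , 278.57579245],
       [  0.        , 469.92217341, 211.23673885],
       [  0.        ,   0.        ,   1.        ]]), 'k1': -0.12473589231230507, 'R': array([[-0.80168908,  0.59764797,  0.01056068],
       [ 0.43971068,  0.60161475, -0.66686897],
       [-0.40490634, -0.52997792, -0.74510016]]), 't': array([ 362.90773201, -145.48119736, 1284.82761609])}
side {'K': array([[468.80131783,   0.        , 284.8203996 ],
       [  0.        , 468.80131783, 202.78970029],
       [  0.        ,   0.        ,   1.        ]]), 'k1': -0.12691079651673354, 'R': array([[-0.87700915, -0.48047155, -0.00142987],
       [-0.33011098,  0.60471164, -0.72481072],
       [ 0.34911559, -0.63519361, -0.68894657]]), 't': array([382.23194176, 205.09784475, 954.80573847])}
```

View pics/scene0.png

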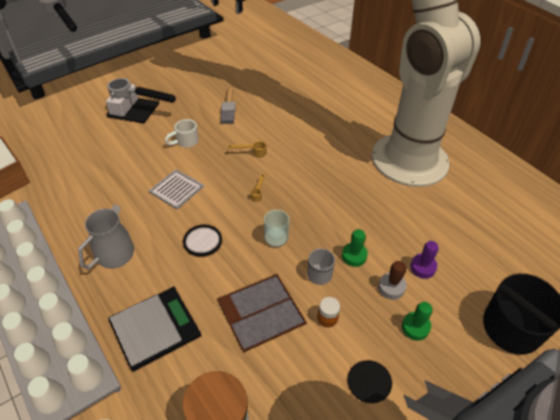

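View pics/side0.png

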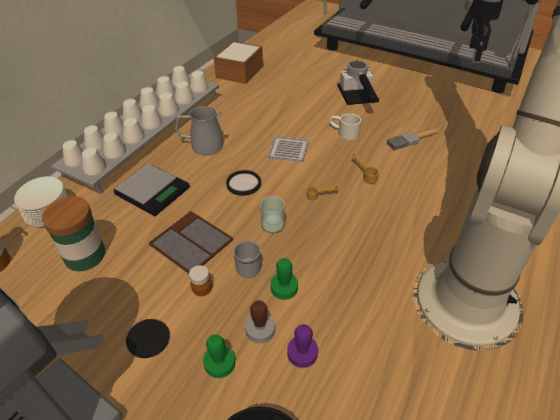

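The scene picture shows the pad at (370,382), spoon tray (262,312), seat (203,240), steel tray (177,188), glass (276,228), dosing cup (320,266), tamper (395,280), and spoons with bowls at (260,150) and (256,195). The side picture shows the pad at (148,338), tray (190,242), seat (243,182), steel tray (288,149), glass (272,214), cup (248,260), tamper (260,318), and spoons with bowls at (371,176) and (312,194).

```bash
cat > h.py <<'E'
from bench import bot
import numpy as np, cv2
def ray(p,uv):
    K=p['K'];d=np.array([p['k1'],0,0,0.])
    x,y=cv2.undistortPoints(np.array([[uv]],float),K,d)[0,0]
    return -p['R'].T@p['t'], p['R'].T@np.array([x,y,1])
def onz(p,uv,z):
    c,d=ray(p,uv); return (c+d*(z-c[2])/d[2])[:2]
def proj(p,X):
    return cv2.projectPoints(np.array([X],float).reshape(-1,1,3),cv2.Rodrigues(p['R'])[0],p['t'],p['K'],np.array([p['k1'],0,0,0.]))[0][:,0]
def tri(p1,a,p2,b):
    c,d=ray(p1,a);e,f=ray(p2,b)
    s=np.linalg.lstsq(np.c_[d,-f],e-c,rcond=None)[0]
    return (c+d*s[0]+e+f*s[1])/2
E
python3 - <<'E'
from h import *
np.set_printoptions(precision=0,suppress=True)
S,D=bot.camera_params('scene'),bot.camera_params('side')
pts={'pad':((370,382),(148,338),4),'tray':((177,188),(288,149),6),'seat':((203,240),(243,182),12),
'glass top':((276,217),(272,203),72),'cup top':((320,257),(247,249),60),'tamper top':((398,266),(259,305),86),
'jar top':((330,305),(199,272),55),'esp':((187,128),(350,120),50),'Lbowl':((260,150),(371,176),28),'Lend':((230,149),(353,156),28),'sbowl':((256,195),(312,194),22),'send':((263,175),(338,188),22),
'green1':((357,236),(285,263),86),'green2':((423,308),(216,341),86),'purple':((431,247),(304,330),86)}
for k,(a,b,z) in pts.items(): print(k,onz(S,a,z),onz(D,b,z),tri(S,a,D,b))
ims=[]
for n,(x0,y0) in (('scene',(110,110)),('side',(120,110))):
    im=cv2.imread(f'pics/{n}0.png')[y0:y0+250,x0:x0+267]
    ims.append(cv2.resize(im,None,fx=3,fy=2.4 if 0 else 3,interpolation=cv2.INTER_CUBIC)[:600*3//3])
# spoon-tray crops side by side
a=cv2.imread('pics/scene0.png')[270:355,212:312];b=cv2.imread('pics/side0.png')[205:280,142:242]
c=cv2.imread('pics/scene0.png')[138:208,215:315];d=cv2.imread('pics/side0.png')[145:215,300:400]
u=lambda i:cv2.resize(i,(400,int(i.shape[0]*4)),interpolation=cv2.INTER_CUBIC)
f=lambda i:cv2.resize(u(i)[:280] if 0 else i,(400,300),interpolation=cv2.INTER_CUBIC)
a=cv2.imread('pics/scene0.png')[275:350,212:312]
c=cv2.imread('pics/scene0.png')[138:213,215:315];d=cv2.imread('pics/side0.png')[145:220,300:400]
cv2.imwrite('pics/crop0.png',np.vstack([np.hstack([f(a),f(b)]),np.hstack([f(c),f(d)])]))
E
```

```text
pad [530. 390.] [527. 387.] [528. 388.   1.]
tray [ 575. -270.] [ 574. -270.] [ 574. -271.    5.]
seat [609. -80.] [605. -83.] [607. -85.   8.]
glass top [464.   4.] [467.   3.] [465.   6.  75.]
cup top [449. 140.] [450. 139.] [450. 140.  61.]
tamper top [351. 265.] [346. 261.] [347. 262.  83.]
jar top [505. 238.] [506. 235.] [505. 237.  55.]
esp [ 457. -418.] [ 455. -428.] [ 454. -424.   49.]
Lbowl [ 333. -244.] [ 317. -247.] [ 322. -261.   13.]
Lend [ 396. -295.] [ 391. -302.] [ 392. -303.   24.]
sbowl [ 434. -118.] [ 423. -118.] [ 428. -128.   11.]
send [ 379. -165.] [ 376. -169.] [ 377. -170.   19.]
green1 [365. 158.] [352. 152.] [356. 149.  75.]
green2 [383. 362.] [373. 361.] [377. 359.  77.]
purple [259. 273.] [250. 269.] [252. 268.  80.]
```

View pics/crop0.png

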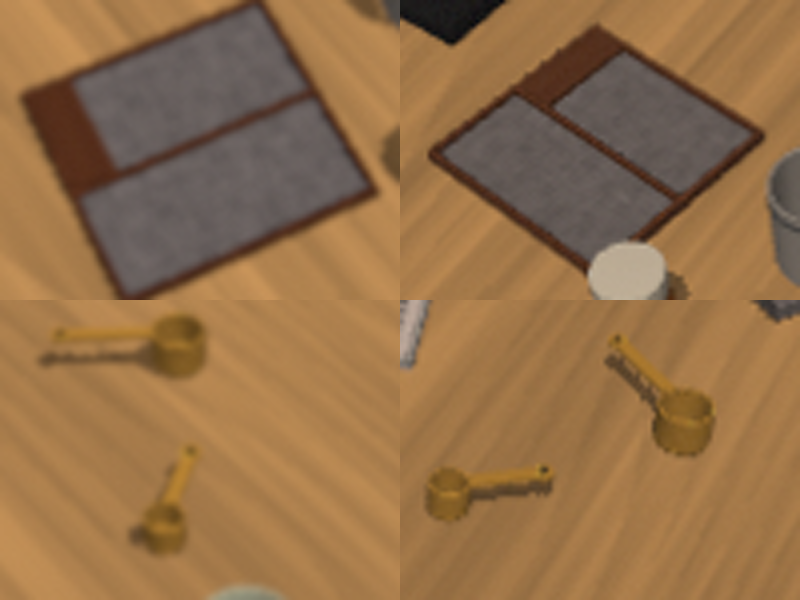

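The crop shows the larger spoon's bowl rim at scene (259.8,145.8) and side (371.3,171.8), and its handle end at (228.8,146.5) and (353,155). The small spoon's rim is at (256,191.8) and (311.8,190.5), and its end at (263,175.5) and (337.5,187.5). The tray's solid block is at its left in the scene view.

```bash
python3 - <<'E'
from h import *
np.set_printoptions(precision=1,suppress=True)
S,D=bot.camera_params('scene'),bot.camera_params('side')
for n,a,b,e,f,z,L in(('L',(259.75,145.75),(371.25,171.75),(228.75,146.5),(353,155),30,34),('s',(256,191.75),(311.75,190.5),(263,175.5),(337.5,187.5),24,27)):
    B=(onz(S,a,z)+onz(D,b,z))/2;E_=(onz(S,e,z)+onz(D,f,z))/2
    v=B-E_;print(n,'bowl',onz(S,a,z),onz(D,b,z),'end',onz(S,e,z),onz(D,f,z),'yaw',np.arctan2(v[1],v[0]),np.hypot(*v))
sc=[onz(S,q,8) for q in((217.5,298.25),(277.5,275.5),(306.5,323),(243.25,350))]
sd=[onz(D,q,8) for q in((192,211.25),(233.25,238.75),(188,273.75),(149.5,243.25))]
for c in(sc,sd):
    c=np.array(c);print(c,c.mean(0));x=c[0]-c[1]+c[3]-c[2];print('yaw',np.arctan2(x[1],x[0]))
# square steel tray contour
for n,p,(u,v) in(('scene',S,(177,188)),('side',D,(288,149))):
    im=cv2.imread(f'pics/{n}0.png');h=cv2.cvtColor(im,cv2.COLOR_BGR2HSV)
    m=(h[...,1]<60).astype(np.uint8)*255
    m=cv2.morphologyEx(m,cv2.MORPH_CLOSE,np.ones((5,5)))
    cs,_=cv2.findContours(m,0,2)
    for c in cs:
        if cv2.pointPolygonTest(c,(u,v),False)>=0:
            q=np.array([onz(p,t[0],6) for t in c.astype(float)],np.float32);print(n,'tray',cv2.minAreaRect(q))
E
```

```text
L bowl [ 325.1 -256.8] [ 322.4 -260.6] end [ 394.4 -303.7] [ 391.6 -303.3] yaw 2.5670354987202435 82.47233808792015
s bowl [ 429.2 -125.2] [ 428.8 -127. ] end [ 381.7 -162.2] [ 376.9 -168.2] yaw 0.6665269565248455 63.202334452814455
[[662.6  68.2]
 [527.5  96.3]
 [549.1 223.2]
 [684.4 196.4]] [605.9 146. ]
yaw -0.19994986177259552
[[658.9  64.3]
 [520.8  91.2]
 [550.8 223.5]
 [682.2 196.3]] [603.2 143.8]
yaw -0.19776505452021725
scene tray ((577.0863037109375, -272.02655029296875), (99.11752319335938, 101.3025894165039), 17.81696319580078)
side tray ((575.1371459960938, -273.30072021484375), (99.1934585571289, 103.83441162109375), 17.09357261657715)
```

Request:
servo_tool([
  {"offset":[0.035,0.04,0],"roll":0},
  {"offset":[0.07,0.08,0],"roll":0},
  {"offset":[0.09,0.12,0],"roll":0},
  {"offset":[0.1,0.16,0],"roll":0},
  {"offset":[0.11,0.2,0],"roll":0},
])

```text
invalid input
```

Request:
servo_tool([
  {"offset":[0.013,0.035,0],"roll":-0.1,"claw":1},
  {"offset":[0.027,0.07,0],"roll":-0.2,"claw":1},
  {"offset":[0.04,0.105,0],"roll":-0.3,"claw":1},
  {"offset":[0.054,0.14,0],"roll":-0.4,"claw":1},
  {"offset":[0.067,0.175,0],"roll":-0.5,"claw":1},
], force=40)

```text
time_s: 0.52
tool_pos: [249.3, -447.0, 255.8]
ee_rot: [0.994, -0.11, -0.0, -0.0]
contact_force: [0.7, -0.5, -0.5]
width: 85.3
grip_force: 0.0
```

Request:
servo_tool([
  {"offset":[0.015,0.037,-0.01],"roll":-0.09,"claw":1},
  {"offset":[0.03,0.075,-0.02],"roll":-0.18,"claw":1},
  {"offset":[0.045,0.115,-0.04],"roll":-0.27,"claw":1},
  {"offset":[0.06,0.15,-0.06],"roll":-0.36,"claw":1},
  {"offset":[0.075,0.19,-0.08],"roll":-0.36,"claw":1},
])

```text
time_s: 0.93
tool_pos: [320.1, -268.1, 181.2]
ee_rot: [0.958, -0.287, 0.0, 0.0]
contact_force: [1.3, -0.4, -0.7]
width: 85.5
grip_force: 0.0
```

Request:
servo_tool([
  {"offset":[0,0,0],"roll":0,"claw":1},
  {"offset":[0,0,0],"roll":0,"claw":1},
])

```text
time_s: 1.1
tool_pos: [319.9, -267.1, 180.8]
ee_rot: [0.96, -0.281, -0.001, -0.001]
contact_force: [-0.7, 0.4, 0.2]
width: 85.8
grip_force: 0.0
```

```bash
cat >> h.py <<'E'
def st():
    s=bot.get_state();x,y,z,w=s['ee_rot']
    print('t%.2f'%s['time_s'],'pos',s['tool_pos'].round(1),'yaw%.3f'%np.arctan2(2*(x*y+z*w),1-2*(y*y+z*z)),'w%.1f g%.1f'%(s['width'],s['grip_force']),'F',np.round(s['contact_force'],1))
    return s
def wrist(name):
    p=bot.camera_params('wrist');im=cv2.cvtColor(bot.snapshot('wrist'),cv2.COLOR_RGB2BGR)
    cv2.imwrite(f'pics/{name}.png',im);return p,im
E
python3 - <<'E'
from h import *
st();p,im=wrist('w1')
np.set_printoptions(precision=1,suppress=True)
print(-p['R'].T@p['t'],proj(p,[[324,-258.5,30],[392.5,-303.5,30],[429,-126,24],[379,-165,24]]))
E
```

```text
t1.10 pos [ 319.9 -267.1  180.8] yaw-0.571 w85.8 g0.0 F [-0.7  0.4  0.2]
[ 381.9 -307.4  297.4] [[266.6 202.6]
 [266.7 105.9]
 [ 82.5 183.4]
 [148.9 205.4]]
```

View pics/w1.png

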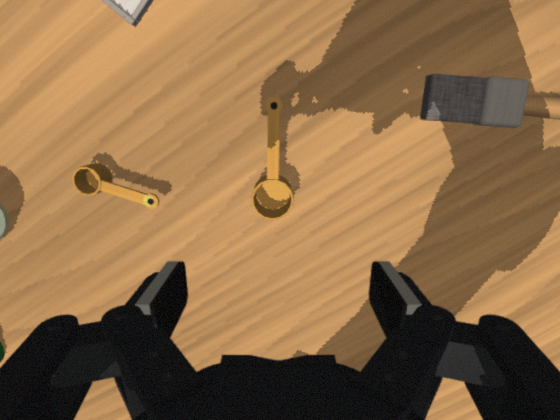

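The wrist view shows the large bowl's rim at (272.5,196) with its handle hole at (274,106), and the small bowl's rim at (88,180) with its hole at (151,201).

```bash
python3 - <<'E'
from h import *
np.set_printoptions(precision=1,suppress=True)
p=bot.camera_params('wrist')
for z,a,b in((30,(272.5,196),(274,106)),(24,(88,180),(151,201))):
    B,E=onz(p,a,z),onz(p,b,z);v=B-E;print(B,E,np.arctan2(v[1],v[0]),np.hypot(*v))
E
```

```text
[ 326.4 -268.4] [ 389.4 -311. ] 2.5467895997247005 76.05257870421269
[ 429.3 -134.8] [ 381.8 -171.6] 0.6585624255875381 60.0785569297286
```

```bash
python3 - <<'E'
from h import *
np.set_printoptions(precision=2,suppress=True)
p=bot.camera_params('wrist');s=st();t=s['tool_pos']
print(p,proj(p,[[t[0],t[1],30],[t[0],t[1],t[2]-25]]))
im=cv2.imread('pics/w1.png');h=cv2.cvtColor(im,cv2.COLOR_BGR2HSV)
for n,(a,b,c,d) in {'L':(240,90,310,230),'s':(60,150,170,220)}.items():
    r=h[b:d,a:c]; m=((r[...,1]>170)&(r[...,0]>14)&(r[...,0]<35)).astype(np.uint8)*255
    cs=cv2.findContours(m,0,2)[0];k=max(cs,key=cv2.contourArea);print(n,np.array(cv2.boundingRect(k))+[a,b,0,0],cv2.minAreaRect(k))
    print([int((m[i]>0).sum()) for i in range(0,m.shape[0],6)])
E
```

```text
t1.15 pos [ 320.  -269.2  181.6] yaw-0.574 w85.5 g0.0 F [-0.1 -0.9  1. ]
{'K': array([[313.75,   0.  , 277.87],
       [  0.  , 313.75, 208.44],
       [  0.  ,   0.  ,   1.  ]]), 'k1': -0.06412322874239311, 'R': array([[-0.54, -0.84,  0.  ],
       [-0.8 ,  0.52,  0.29],
       [-0.24,  0.15, -0.96]]), 't': array([-52.86, 382.69, 425.64])} [[277.24 201.4 ]
 [277.03 268.29]]
L [280 205   6   7] ((43.46000671386719, 118.72000885009766), (2.8000001907348633, 7.800000190734863), 36.869895935058594)
[0, 0, 0, 0, 0, 0, 0, 0, 1, 0, 0, 0, 0, 0, 0, 2, 0, 0, 0, 2, 3, 3, 0, 0]
s [104 179   4   3] ((45.5, 30.0), (2.0, 3.0), 90.0)
[0, 0, 0, 1, 6, 5, 3, 1, 0, 0, 0, 0]
```

Request:
servo_tool([
  {"offset":[0.005,0.002,-0.038],"roll":0.0,"claw":1},
  {"offset":[0.005,0.002,-0.076],"roll":0,"claw":0.9},
  {"offset":[0.005,0.002,-0.114],"roll":0,"claw":0.8},
  {"offset":[0.005,0.002,-0.146],"roll":0,"claw":0.7},
  {"offset":[0.005,0.002,-0.146],"roll":0,"claw":0.7},
])

```text
time_s: 1.57
tool_pos: [321.2, -266.8, 30.8]
ee_rot: [0.958, -0.285, -0.005, -0.002]
contact_force: [0.1, -0.3, 0.8]
width: 59.6
grip_force: 0.0
```

Request:
servo_tool([
  {"offset":[0,0,0],"roll":0,"claw":0.5},
  {"offset":[0,0,0],"roll":0,"claw":0.4},
  {"offset":[0,0,0],"roll":0,"claw":0.3},
  {"offset":[0,0,0],"roll":0,"claw":0.2},
  {"offset":[0,0,0],"roll":0,"claw":0.2},
])

```text
time_s: 1.98
tool_pos: [325.9, -269.0, 37.5]
ee_rot: [0.959, -0.284, 0.002, 0.001]
contact_force: [0.6, -0.4, -1.5]
width: 35.7
grip_force: 39.9
```

Request:
servo_tool([
  {"offset":[0,0,0],"roll":0,"claw":0.2},
  {"offset":[0,0,0.0],"roll":0,"claw":0.2},
])

```text
time_s: 2.15
tool_pos: [325.8, -268.9, 37.3]
ee_rot: [0.959, -0.284, 0.001, 0.001]
contact_force: [-1.5, 0.8, 9.8]
width: 35.3
grip_force: 41.3
```

```bash
python3 - <<'E'
from h import *
st();wrist('w2')
E
```

```text
t2.15 pos [ 325.8 -268.9   37.3] yaw-0.576 w35.3 g41.3 F [-1.5  0.8  9.8]
```

View pics/w2.png

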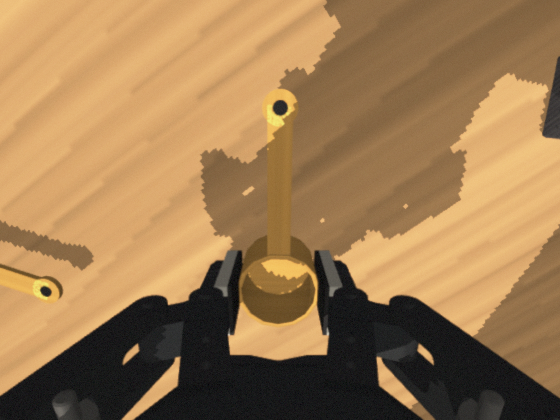

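The large spoon is held, with its bowl between the pads at (279,290) and its handle straight up the image. I'm lifting it and carrying it to the long bay.

Request:
servo_tool([
  {"offset":[0,0,0.015],"roll":0,"claw":0.2},
  {"offset":[0,0,0.045],"roll":0,"claw":0.2},
  {"offset":[0,0,0.08],"roll":0,"claw":0.2},
  {"offset":[0.005,0.01,0.115],"roll":0,"claw":0.2},
  {"offset":[0.015,0.03,0.145],"roll":0,"claw":0.2},
])

```text
time_s: 2.62
tool_pos: [339.3, -239.3, 183.2]
ee_rot: [0.958, -0.286, 0.001, 0.001]
contact_force: [0.4, -1.5, -1.7]
width: 35.2
grip_force: 40.4
```

Request:
servo_tool([
  {"offset":[0.019,0.034,0],"roll":0.04,"claw":0.2},
  {"offset":[0.038,0.068,0],"roll":0.08,"claw":0.2},
  {"offset":[0.057,0.102,0],"roll":0.12,"claw":0.2},
  {"offset":[0.076,0.136,0],"roll":0.16,"claw":0.2},
  {"offset":[0.095,0.17,0],"roll":0.2,"claw":0.2},
])

```text
time_s: 3.03
tool_pos: [435.4, -66.3, 181.6]
ee_rot: [0.982, -0.186, 0.001, 0.001]
contact_force: [0.8, -0.2, -0.3]
width: 35.7
grip_force: 40.5
```

Request:
servo_tool([
  {"offset":[0.019,0.034,0],"roll":0.04,"claw":0.2},
  {"offset":[0.038,0.068,0],"roll":0.08,"claw":0.2},
  {"offset":[0.057,0.102,0],"roll":0.12,"claw":0.2},
  {"offset":[0.076,0.136,0],"roll":0.16,"claw":0.2},
  {"offset":[0.095,0.17,0],"roll":0.177,"claw":0.2},
])

```text
time_s: 3.45
tool_pos: [530.5, 103.7, 181.2]
ee_rot: [0.995, -0.099, 0.0, 0.0]
contact_force: [0.3, -0.8, -0.4]
width: 35.6
grip_force: 40.5
```

Request:
servo_tool([
  {"offset":[0.019,0.034,0],"roll":0,"claw":0.2},
  {"offset":[0.038,0.068,0],"roll":0,"claw":0.2},
  {"offset":[0.046,0.083,0],"roll":0,"claw":0.2},
  {"offset":[0.046,0.083,0],"roll":0,"claw":0.2},
  {"offset":[0.046,0.083,0],"roll":0,"claw":0.2},
])

```text
time_s: 3.87
tool_pos: [575.5, 186.6, 180.8]
ee_rot: [0.995, -0.098, -0.0, -0.0]
contact_force: [0.4, -0.9, -1.5]
width: 35.4
grip_force: 40.5
```

```bash
python3 - <<'E'
from h import *
np.set_printoptions(precision=1,suppress=True)
s=st();p,_=wrist('w3');t=s['tool_pos'];print(proj(p,[[t[0],t[1],t[2]-7],[611,177,3],[577.7,183.7,3],[662,66,8],[525,94,8],[550,223,8],[683,196,8]]))
E
```

```text
t3.87 pos [575.5 186.6 180.8] yaw-0.197 w35.4 g40.5 F [ 0.4 -0.9 -1.5]
[[276.3 286.7]
 [279.6 155.9]
 [279.5 191.3]
 [393.2  74.8]
 [379.  226.2]
 [245.7 227.1]
 [242.   79.5]]
```

View pics/w3.png

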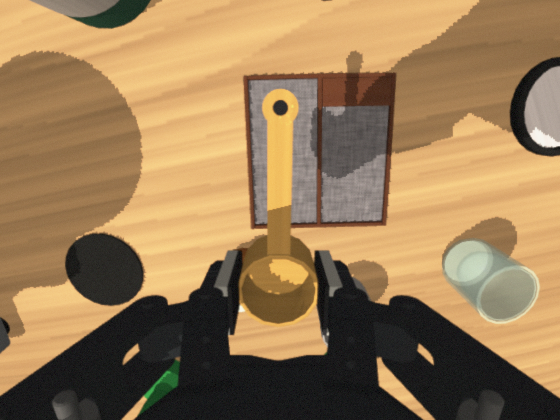

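The tray appears about 4 px right of its prediction, with the long bay's centre at x≈283 and the bay's block end up at (360,90). I'm correcting by −5.5 mm in y and lowering.

Request:
servo_tool([
  {"offset":[0.0015,-0.0055,-0.037],"roll":0,"claw":0.2},
  {"offset":[0.0015,-0.0055,-0.074],"roll":0,"claw":0.2},
  {"offset":[0.0015,-0.0055,-0.11],"roll":0,"claw":0.2},
  {"offset":[0.0015,-0.0055,-0.13],"roll":0,"claw":0.2},
  {"offset":[0.0015,-0.0055,-0.135],"roll":0,"claw":0.2},
])

```text
time_s: 4.33
tool_pos: [574.2, 175.8, 41.8]
ee_rot: [0.995, -0.101, -0.003, 0.002]
contact_force: [-0.3, 0.1, -0.5]
width: 35.5
grip_force: 40.5
```

Request:
servo_tool([
  {"offset":[0,0,-0.002],"roll":0,"claw":0.2},
  {"offset":[0,0,-0.003],"roll":0,"claw":0.2},
  {"offset":[0,0,-0.004],"roll":0,"claw":0.2},
  {"offset":[0,0,-0.004],"roll":0,"claw":0.2},
])

```text
time_s: 4.67
tool_pos: [578.8, 179.9, 43.6]
ee_rot: [0.995, -0.1, 0.001, -0.001]
contact_force: [0.4, 0.4, -0.1]
width: 35.6
grip_force: 40.5
```

```bash
python3 - <<'E'
from h import *
st()
E
```

```text
t4.67 pos [578.8 179.9  43.6] yaw-0.200 w35.6 g40.5 F [ 0.4  0.4 -0.1]
```

Request:
servo_tool([
  {"offset":[0,0,-0.001],"roll":0,"claw":0.2},
  {"offset":[0,0,-0.002],"roll":0,"claw":0.2},
  {"offset":[0,0,-0.003],"roll":0,"claw":0.2},
  {"offset":[0,0,-0.003],"roll":0,"claw":0.2},
  {"offset":[0,0,-0.003],"roll":0,"claw":0.2},
])

```text
time_s: 5.08
tool_pos: [578.2, 179.9, 40.4]
ee_rot: [0.995, -0.099, 0.001, 0.0]
contact_force: [-1.1, -1.5, 7.8]
width: 35.6
grip_force: 41.6
```

Request:
servo_tool([
  {"offset":[0,0,0],"roll":0,"claw":0.5},
  {"offset":[0,0,0],"roll":0,"claw":0.6},
  {"offset":[0,0,0],"roll":0,"claw":0.65},
  {"offset":[0,0,0.02],"roll":0,"claw":0.65},
  {"offset":[0,0,0.05],"roll":0,"claw":0.65},
])

```text
time_s: 5.5
tool_pos: [574.8, 178.8, 86.1]
ee_rot: [0.995, -0.099, -0.003, 0.001]
contact_force: [-0.3, 0.7, -0.8]
width: 55.4
grip_force: 0.0
```

Request:
servo_tool([
  {"offset":[0,0,0.035],"roll":0,"claw":1},
  {"offset":[0,0,0.07],"roll":0,"claw":1},
  {"offset":[0,0,0.09],"roll":0,"claw":1},
  {"offset":[0,0,0.09],"roll":0,"claw":1},
  {"offset":[0,0,0.09],"roll":0,"claw":1},
])

```text
time_s: 5.92
tool_pos: [578.3, 180.0, 180.1]
ee_rot: [0.995, -0.1, 0.001, -0.0]
contact_force: [-0.8, -0.2, -0.3]
width: 85.6
grip_force: 0.0
```

```bash
python3 - <<'E'
from h import *
st();wrist('w4')
E
```

```text
t5.92 pos [578.3 180.  180.1] yaw-0.199 w85.6 g0.0 F [-0.8 -0.2 -0.3]
```

View pics/w4.png

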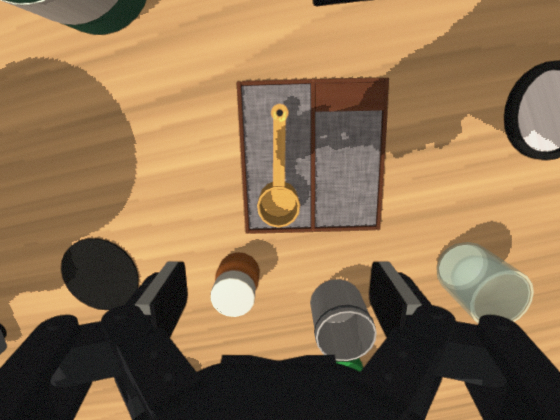

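Request:
servo_tool([
  {"offset":[-0.017,-0.035,0],"roll":0.1,"claw":1},
  {"offset":[-0.034,-0.07,0],"roll":0.2,"claw":1},
  {"offset":[-0.051,-0.105,0],"roll":0.3,"claw":1},
  {"offset":[-0.068,-0.14,0],"roll":0.4,"claw":1},
  {"offset":[-0.085,-0.175,0],"roll":0.5,"claw":1},
])

```text
time_s: 6.38
tool_pos: [490.0, 3.4, 176.8]
ee_rot: [0.988, 0.153, -0.002, -0.001]
contact_force: [0.6, -1.0, 0.6]
width: 85.4
grip_force: 0.0
```

Request:
servo_tool([
  {"offset":[-0.017,-0.035,0],"roll":0.1,"claw":1},
  {"offset":[-0.034,-0.07,0],"roll":0.2,"claw":1},
  {"offset":[-0.051,-0.105,0],"roll":0.3,"claw":1},
  {"offset":[-0.064,-0.139,0],"roll":0.36,"claw":1},
  {"offset":[-0.064,-0.139,0],"roll":0.36,"claw":1},
])

```text
time_s: 6.8
tool_pos: [423.3, -142.0, 176.4]
ee_rot: [0.947, 0.321, -0.003, -0.001]
contact_force: [-0.7, -0.2, -0.5]
width: 85.6
grip_force: 0.0
```

Request:
servo_tool([
  {"offset":[0,0,0],"roll":0,"claw":1},
])

```text
time_s: 6.88
tool_pos: [426.1, -136.8, 177.2]
ee_rot: [0.947, 0.321, -0.001, -0.001]
contact_force: [-0.0, 0.2, 1.0]
width: 85.4
grip_force: 0.0
```

```bash
python3 - <<'E'
from h import *
np.set_printoptions(precision=1,suppress=True)
s=st();p,_=wrist('w5');t=s['tool_pos'];print(proj(p,[[t[0],t[1],24]]))
E
```

```text
t6.88 pos [ 426.1 -136.8  177.2] yaw0.654 w85.4 g0.0 F [-0.   0.2  1. ]
[[277.2 199.5]]
```

View pics/w5.png

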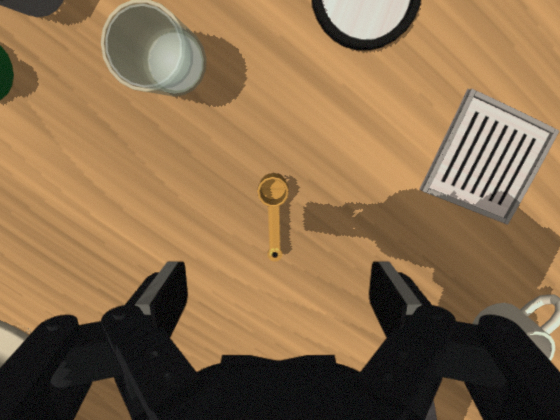

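The large spoon lies flat in the long bay with its bowl at (279,206) and hole at (280,113). The small spoon's rim is at (273.5,189) with its hole at (275,254), and the TCP axis projects to (277,199.5).

```bash
python3 - <<'E'
from h import *
np.set_printoptions(precision=1,suppress=True)
p=bot.camera_params('wrist');print(onz(p,(273.5,189),24),onz(p,(275,254),24), onz(p,(277.2,199.5),24))
# rebuild cam for w4: same mount, tool at yaw -.199
s=bot.get_state();t=s['tool_pos'];from scipy.spatial.transform import Rotation as R
A=R.from_quat(s['ee_rot']);B=R.from_quat([.995,-.1,.001,0])
c=-p['R'].T@p['t'];M=(B*A.inv()).as_matrix();q=dict(p);q['R']=p['R']@M.T
q['t']=-q['R']@(np.array([578.3,180,180.1])+M@(c-t))
cor=np.array([onz(q,u,8) for u in((387,78),(381,228.5),(246.5,232),(237.5,81))]);print(cor,cor.mean(0))
b,e=onz(q,(279,206),33),onz(q,(280,113),33);v=(b-e)/np.hypot(*(b-e));print(b,e,'mid',b-34*v, e+v*49)
x=cor[0]-cor[1]+cor[3]-cor[2];x/=np.hypot(*x);y=np.array([-x[1],x[0]]);d=b-34*v-cor.mean(0);print('tray frame',d@x,d@y)
E
```

```text
[ 432.9 -126.4] [ 383.9 -165.6] [ 427.3 -134.8]
[[662.1  65. ]
 [524.5  86.1]
 [547.5 216.8]
 [684.9 193. ]] [604.7 140.2]
[574.3 178.8] [650.9 162.5] mid [607.5 171.7] [603.  172.7]
tray frame -2.3268747346600396 31.542854439265174
```

Request:
servo_tool([
  {"offset":[0.005,0.008,-0.036],"roll":0.0,"claw":0.9},
  {"offset":[0.0055,0.0085,-0.074],"roll":0,"claw":0.8},
  {"offset":[0.0055,0.0085,-0.112],"roll":0,"claw":0.7},
  {"offset":[0.0055,0.0085,-0.138],"roll":0,"claw":0.6},
  {"offset":[0.0055,0.0085,-0.143],"roll":0,"claw":0.6},
])

```text
time_s: 7.35
tool_pos: [431.0, -122.3, 31.5]
ee_rot: [0.945, 0.326, -0.003, -0.003]
contact_force: [-0.4, 0.0, -0.2]
width: 51.2
grip_force: 0.0
```

Request:
servo_tool([
  {"offset":[0,0,0],"roll":0,"claw":0.5},
  {"offset":[0,0,0],"roll":0,"claw":0.4},
  {"offset":[0,0,0],"roll":0,"claw":0.3},
  {"offset":[0,0,0],"roll":0,"claw":0.2},
  {"offset":[0,0,0],"roll":0,"claw":0.1},
])

```text
time_s: 7.77
tool_pos: [435.3, -126.1, 37.2]
ee_rot: [0.946, 0.324, 0.001, 0.001]
contact_force: [0.2, 0.9, 3.8]
width: 25.6
grip_force: 39.9
```

Request:
servo_tool([
  {"offset":[0,0,0],"roll":0,"claw":0.1},
  {"offset":[0,0,0.0],"roll":0,"claw":0.1},
  {"offset":[0,0,0.0],"roll":0,"claw":0.1},
])

```text
time_s: 8.02
tool_pos: [435.3, -126.1, 37.2]
ee_rot: [0.946, 0.324, 0.001, 0.001]
contact_force: [-1.4, 1.0, 8.2]
width: 25.1
grip_force: 40.3
```

```bash
python3 - <<'E'
from h import *
st()
E
```

```text
t8.02 pos [ 435.3 -126.1   37.2] yaw0.661 w25.1 g40.3 F [-1.4  1.   8.2]
```

Request:
servo_tool([
  {"offset":[0,0,0.015],"roll":0,"claw":0.1},
  {"offset":[0,0,0.045],"roll":0,"claw":0.1},
  {"offset":[0,0,0.08],"roll":0,"claw":0.1},
  {"offset":[0,0,0.115],"roll":0,"claw":0.1},
  {"offset":[0,0,0.145],"roll":0,"claw":0.1},
])

```text
time_s: 8.43
tool_pos: [434.0, -125.7, 183.1]
ee_rot: [0.946, 0.324, 0.0, 0.0]
contact_force: [1.4, -0.3, 0.0]
width: 25.2
grip_force: 39.6
```

Request:
servo_tool([
  {"offset":[0.022,0.029,0],"roll":-0.1,"claw":0.1},
  {"offset":[0.045,0.058,0],"roll":-0.2,"claw":0.1},
  {"offset":[0.068,0.087,0],"roll":-0.3,"claw":0.1},
  {"offset":[0.091,0.116,0],"roll":-0.4,"claw":0.1},
  {"offset":[0.114,0.145,0],"roll":-0.5,"claw":0.1},
])

```text
time_s: 8.85
tool_pos: [548.8, 19.7, 181.5]
ee_rot: [0.997, 0.077, 0.0, 0.001]
contact_force: [0.3, 0.2, -0.1]
width: 25.0
grip_force: 39.6
```

Request:
servo_tool([
  {"offset":[0.023,0.029,0],"roll":-0.1,"claw":0.1},
  {"offset":[0.046,0.058,0],"roll":-0.2,"claw":0.1},
  {"offset":[0.068,0.087,0],"roll":-0.3,"claw":0.1},
  {"offset":[0.068,0.087,0],"roll":-0.356,"claw":0.1},
  {"offset":[0.068,0.087,0],"roll":-0.356,"claw":0.1},
])

```text
time_s: 9.27
tool_pos: [616.4, 109.7, 181.3]
ee_rot: [0.995, -0.096, 0.0, -0.001]
contact_force: [-0.5, -1.2, -2.0]
width: 25.5
grip_force: 39.6
```

Request:
servo_tool([
  {"offset":[0,0,0],"roll":0,"claw":0.1},
  {"offset":[0,0,0],"roll":0,"claw":0.1},
])

```text
time_s: 9.43
tool_pos: [615.5, 104.5, 180.7]
ee_rot: [0.995, -0.097, -0.0, 0.001]
contact_force: [-0.2, -1.2, -0.7]
width: 25.0
grip_force: 39.6
```

```bash
python3 - <<'E'
from h import *
np.set_printoptions(precision=1,suppress=True)
s=st();p,_=wrist('w6');t=s['tool_pos']
print(proj(p,[[t[0],t[1],t[2]-10],[662,65.5,8],[524.5,90,8],[549,220,8],[684,194.5,8],[613.4,106.7,27]]))
E
```

```text
t9.43 pos [615.5 104.5 180.7] yaw-0.195 w25.0 g39.6 F [-0.2 -1.2 -0.7]
[[276.2 283.2]
 [308.8 138.3]
 [307.6 276.4]
 [180.3 277.2]
 [165.6 142.8]
 [274.7 203.2]]
```

View pics/w6.png

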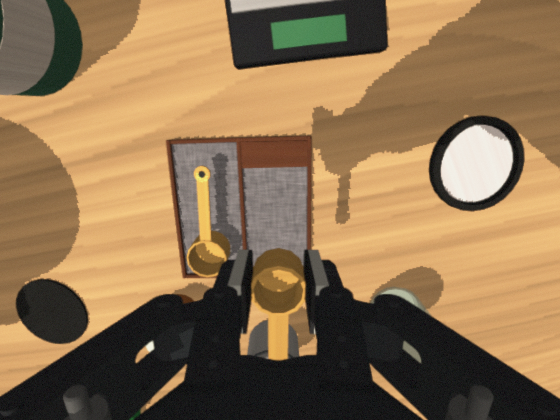

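The short bay is centred under the held spoon (bay x from 245 to 310, bowl at x≈277). I'm lowering it.

Request:
servo_tool([
  {"offset":[0.001,0,-0.037],"roll":0,"claw":0.1},
  {"offset":[0.001,0,-0.074],"roll":0,"claw":0.1},
  {"offset":[0.001,0,-0.11],"roll":0,"claw":0.1},
  {"offset":[0.001,0,-0.13],"roll":0,"claw":0.1},
  {"offset":[0.001,0,-0.135],"roll":0,"claw":0.1},
])

```text
time_s: 9.9
tool_pos: [613.5, 103.3, 41.5]
ee_rot: [0.995, -0.098, -0.004, 0.001]
contact_force: [-0.6, -0.4, -0.3]
width: 25.3
grip_force: 39.6
```

Request:
servo_tool([
  {"offset":[0,0,-0.0015],"roll":0,"claw":0.1},
  {"offset":[0,0,-0.003],"roll":0,"claw":0.1},
  {"offset":[0,0,-0.0045],"roll":0,"claw":0.1},
  {"offset":[0,0,-0.006],"roll":0,"claw":0.1},
  {"offset":[0,0,-0.006],"roll":0,"claw":0.1},
])

```text
time_s: 10.32
tool_pos: [617.8, 106.3, 41.1]
ee_rot: [0.995, -0.097, 0.001, -0.0]
contact_force: [0.1, -0.6, -0.2]
width: 25.1
grip_force: 39.6
```

Request:
servo_tool([
  {"offset":[0,0,0],"roll":0,"claw":0.1},
])

```text
time_s: 10.4
tool_pos: [617.6, 106.3, 40.8]
ee_rot: [0.995, -0.097, 0.001, -0.0]
contact_force: [0.7, -0.1, 0.2]
width: 25.3
grip_force: 39.6
```

Request:
servo_tool([
  {"offset":[0,0,-0.001],"roll":0,"claw":0.1},
  {"offset":[0,0,-0.0015],"roll":0,"claw":0.1},
  {"offset":[0,0,-0.002],"roll":0,"claw":0.1},
  {"offset":[0,0,-0.002],"roll":0,"claw":0.1},
])

```text
time_s: 10.73
tool_pos: [617.7, 106.4, 40.2]
ee_rot: [0.995, -0.097, 0.001, 0.0]
contact_force: [-3.5, -1.8, 14.6]
width: 25.4
grip_force: 41.1
```

Request:
servo_tool([
  {"offset":[0,0,0],"roll":0,"claw":0.3},
  {"offset":[0,0,0],"roll":0,"claw":0.45},
  {"offset":[0,0,0],"roll":0,"claw":0.55},
  {"offset":[0,0,0.02],"roll":0,"claw":0.55},
  {"offset":[0,0,0.05],"roll":0,"claw":0.55},
])

```text
time_s: 11.15
tool_pos: [614.2, 105.6, 85.1]
ee_rot: [0.995, -0.097, -0.003, 0.001]
contact_force: [-0.2, -0.0, 0.2]
width: 46.9
grip_force: 0.0
```

Request:
servo_tool([
  {"offset":[0,0,0.035],"roll":0,"claw":1},
  {"offset":[0,0,0.07],"roll":0,"claw":1},
  {"offset":[0,0,0.105],"roll":0,"claw":1},
  {"offset":[-0.03,0.005,0.12],"roll":0.1,"claw":1},
  {"offset":[-0.07,0.01,0.12],"roll":0.195,"claw":1},
])

```text
time_s: 11.57
tool_pos: [551.6, 117.0, 212.4]
ee_rot: [1.0, 0.001, 0.005, -0.001]
contact_force: [0.1, 1.2, 0.9]
width: 85.4
grip_force: 0.0
```

Request:
servo_tool([
  {"offset":[-0.038,0.008,0],"roll":0,"claw":1},
  {"offset":[-0.076,0.016,0],"roll":0,"claw":1},
  {"offset":[-0.098,0.021,0],"roll":0,"claw":1},
  {"offset":[-0.098,0.021,0],"roll":0,"claw":1},
  {"offset":[-0.098,0.021,0],"roll":0,"claw":1},
])

```text
time_s: 11.98
tool_pos: [448.3, 137.4, 208.1]
ee_rot: [1.0, 0.001, 0.001, 0.001]
contact_force: [0.6, -1.2, -0.5]
width: 85.3
grip_force: 0.0
```

```bash
python3 - <<'E'
from h import *
np.set_printoptions(precision=1,suppress=True)
s=st();p,im=wrist('w7');t=s['tool_pos']
print(proj(p,[[t[0],t[1],60],[450,138,60],[505,237,55],[350,263,88],[356,149,88]]))
d=cv2.imread('pics/scene0.png')*0;d=cv2.cvtColor(bot.snapshot('scene'),cv2.COLOR_RGB2BGR)[270:360,205:325]
d=cv2.resize(d,(560,420),interpolation=cv2.INTER_CUBIC)
cv2.imwrite('pics/c7.png',cv2.resize(np.hstack([im,d]),(800,300),interpolation=cv2.INTER_AREA))
E
```

```text
t11.98 pos [448.3 137.4 208.1] yaw0.002 w85.3 g0.0 F [ 0.6 -1.2 -0.5]
[[276.6 202.3]
 [275.8 200.3]
 [159.3 136.4]
 [136.6 316.1]
 [263.3 311.8]]
```

View pics/c7.png

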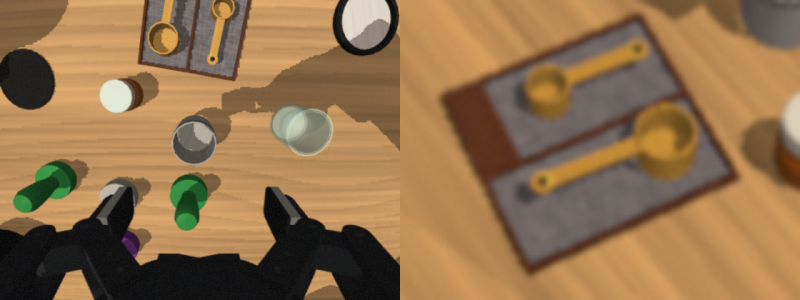

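Both spoons lie in their bays. The dosing cup's rim centre is at about (272,200) in the full wrist picture, against the TCP axis at (277,202), so I'm shifting +2 mm in x and +3.5 mm in y before grasping.

Request:
servo_tool([
  {"offset":[0.002,0.0035,-0.036],"roll":0.0,"claw":1},
  {"offset":[0.002,0.0035,-0.074],"roll":0,"claw":1},
  {"offset":[0.002,0.0035,-0.112],"roll":0,"claw":1},
  {"offset":[0.002,0.0035,-0.148],"roll":0,"claw":1},
  {"offset":[0.002,0.0035,-0.162],"roll":0,"claw":1},
])

```text
time_s: 12.5
tool_pos: [449.5, 139.5, 41.0]
ee_rot: [1.0, -0.001, -0.003, 0.001]
contact_force: [-0.7, -0.2, 0.4]
width: 85.7
grip_force: 0.0
```

Request:
servo_tool([
  {"offset":[0,0,0],"roll":0,"claw":0.9},
  {"offset":[0,0,0],"roll":0,"claw":0.75},
  {"offset":[0,0,0],"roll":0,"claw":0.65},
  {"offset":[0,0,0],"roll":0,"claw":0.5},
  {"offset":[0,0,0],"roll":0,"claw":0.4},
])

```text
time_s: 12.92
tool_pos: [452.3, 140.9, 47.0]
ee_rot: [1.0, -0.0, 0.001, -0.0]
contact_force: [0.6, 0.2, -1.8]
width: 54.3
grip_force: 42.4
```

Request:
servo_tool([
  {"offset":[0,0,0],"roll":0,"claw":0.4},
  {"offset":[0,0,0.0],"roll":0,"claw":0.4},
])

```text
time_s: 13.08
tool_pos: [452.1, 140.7, 46.9]
ee_rot: [1.0, -0.0, 0.001, -0.0]
contact_force: [-1.1, -0.7, 5.5]
width: 54.6
grip_force: 43.0
```

```bash
python3 - <<'E'
from h import *
st()
E
```

```text
t13.08 pos [452.1 140.7  46.9] yaw-0.001 w54.6 g43.0 F [-1.1 -0.7  5.5]
```

Request:
servo_tool([
  {"offset":[0,0,0.012],"roll":0,"claw":0.4},
  {"offset":[0,0,0.04],"roll":0,"claw":0.4},
  {"offset":[0,0,0.075],"roll":0,"claw":0.4},
  {"offset":[0.0,0,0.105],"roll":0,"claw":0.4},
  {"offset":[0.01,0.03,0.115],"roll":0,"claw":0.4},
])

```text
time_s: 13.5
tool_pos: [461.6, 164.6, 164.2]
ee_rot: [1.0, -0.004, 0.001, 0.003]
contact_force: [1.5, -1.4, -1.8]
width: 54.6
grip_force: 43.0
```

Request:
servo_tool([
  {"offset":[0.011,0.036,0],"roll":0,"claw":0.4},
  {"offset":[0.022,0.072,0],"roll":0,"claw":0.4},
  {"offset":[0.033,0.108,0],"roll":0,"claw":0.4},
  {"offset":[0.044,0.144,0],"roll":0,"claw":0.4},
  {"offset":[0.055,0.18,0],"roll":0,"claw":0.4},
])

```text
time_s: 13.92
tool_pos: [516.0, 351.9, 161.3]
ee_rot: [1.0, -0.0, -0.0, 0.0]
contact_force: [0.4, 0.6, -1.7]
width: 54.6
grip_force: 43.0
```

Request:
servo_tool([
  {"offset":[0.006,0.02,0],"roll":0,"claw":0.4},
  {"offset":[0.01,0.036,0],"roll":0,"claw":0.4},
  {"offset":[0.01,0.036,0],"roll":0,"claw":0.4},
  {"offset":[0.01,0.036,0],"roll":0,"claw":0.4},
  {"offset":[0.01,0.036,0],"roll":0,"claw":0.4},
])

```text
time_s: 14.33
tool_pos: [525.5, 385.6, 160.8]
ee_rot: [1.0, -0.0, -0.0, 0.001]
contact_force: [-0.3, -0.6, -1.2]
width: 54.7
grip_force: 43.1
```

```bash
python3 - <<'E'
from h import *
np.set_printoptions(precision=1,suppress=True)
s=st();p,im=wrist('w8');t=s['tool_pos']
print(proj(p,[[t[0],t[1],4],[528,388,4],[571,388,4],[528,431,4],[528,345,4],[485,388,4]]))
h=cv2.cvtColor(im,cv2.COLOR_BGR2HSV)
c=cv2.cvtColor(bot.snapshot('side'),cv2.COLOR_RGB2BGR)
cv2.imwrite('pics/c8.png',cv2.resize(np.hstack([im,c]),(800,300),interpolation=cv2.INTER_AREA))
for n in('scene','side'):
    i=cv2.imread(f'pics/{n}0.png');g=cv2.cvtColor(i,cv2.COLOR_BGR2GRAY);u,v=((370,382) if n=='scene' else (148,338))
    q=bot.camera_params(n)
    m=((g<45)*255).astype(np.uint8)
    for k in cv2.findContours(m,0,2)[0]:
        if cv2.pointPolygonTest(k,(u,v),False)>=0: print(n,cv2.minEnclosingCircle(np.array([onz(q,x[0],4) for x in k.astype(float)],np.float32)))
E
```

```text
t14.33 pos [525.5 385.6 160.8] yaw-0.000 w54.7 g43.1 F [-0.3 -0.6 -1.2]
[[276.6 199.4]
 [273.9 196.7]
 [273.7 148.5]
 [226.2 196.8]
 [321.6 196.7]
 [274.1 241.1]]
scene ((530.0673217773438, 388.3780517578125), 41.03307342529297)
side ((528.136474609375, 387.0487976074219), 42.547969818115234)
```

View pics/c8.png

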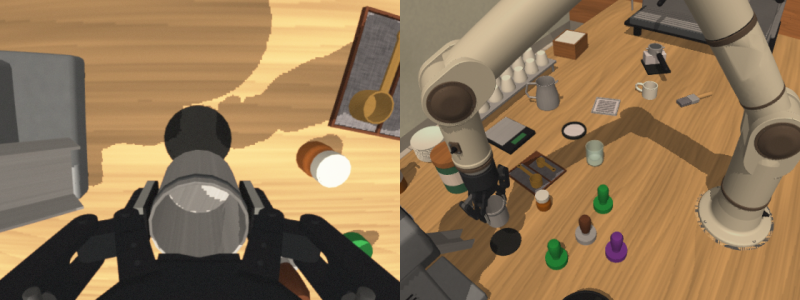

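The pad appears at (276,197) with its top edge at y=147, so it is about 3.5 mm further in +x than the TCP. The chute is well to the left. I'm lowering the cup.

Request:
servo_tool([
  {"offset":[0.0035,0.0005,-0.03],"roll":0,"claw":0.4},
  {"offset":[0.0035,0.0005,-0.065],"roll":0,"claw":0.4},
  {"offset":[0.0035,0.0005,-0.09],"roll":0,"claw":0.4},
  {"offset":[0.0035,0.0005,-0.102],"roll":0,"claw":0.4},
  {"offset":[0.0035,0.0005,-0.104],"roll":0,"claw":0.4},
])

```text
time_s: 14.85
tool_pos: [528.0, 384.7, 53.9]
ee_rot: [1.0, -0.001, -0.002, 0.002]
contact_force: [-0.4, -0.9, -1.0]
width: 54.5
grip_force: 43.0
```

Request:
servo_tool([
  {"offset":[0,0,-0.0015],"roll":0,"claw":0.4},
  {"offset":[0,0,-0.003],"roll":0,"claw":0.4},
  {"offset":[0,0,-0.0045],"roll":0,"claw":0.4},
  {"offset":[0,0,-0.006],"roll":0,"claw":0.4},
  {"offset":[0,0,-0.006],"roll":0,"claw":0.4},
])

```text
time_s: 15.27
tool_pos: [529.9, 387.6, 51.7]
ee_rot: [1.0, -0.0, 0.001, -0.0]
contact_force: [-1.1, -0.8, -1.6]
width: 54.8
grip_force: 43.1
```

Request:
servo_tool([
  {"offset":[0,0,0],"roll":0,"claw":0.4},
])

```text
time_s: 15.35
tool_pos: [529.8, 387.5, 51.4]
ee_rot: [1.0, -0.0, 0.0, -0.0]
contact_force: [-1.1, -1.1, -1.2]
width: 54.5
grip_force: 43.1
```

Request:
servo_tool([
  {"offset":[0,0,-0.0005],"roll":0,"claw":0.4},
  {"offset":[0,0,-0.001],"roll":0,"claw":0.4},
  {"offset":[0,0,-0.0015],"roll":0,"claw":0.4},
  {"offset":[0,0,-0.0015],"roll":0,"claw":0.4},
])

```text
time_s: 15.68
tool_pos: [529.7, 387.5, 50.9]
ee_rot: [1.0, -0.0, 0.0, 0.0]
contact_force: [-2.5, -2.9, 8.6]
width: 54.7
grip_force: 44.1
```

Request:
servo_tool([
  {"offset":[0,0,0],"roll":0,"claw":0.75},
  {"offset":[0,0,0],"roll":0,"claw":0.9},
  {"offset":[0,0,0],"roll":0,"claw":1},
  {"offset":[0,0,0.015],"roll":0,"claw":1},
  {"offset":[0,0,0.045],"roll":0,"claw":1},
])

```text
time_s: 16.1
tool_pos: [527.0, 385.2, 91.3]
ee_rot: [1.0, 0.0, -0.003, 0.002]
contact_force: [-0.2, -0.9, -1.0]
width: 85.3
grip_force: 0.0
```

Request:
servo_tool([
  {"offset":[0,0,0.035],"roll":0,"claw":1},
  {"offset":[0,0,0.07],"roll":0,"claw":1},
  {"offset":[0,0,0.105],"roll":0,"claw":1},
  {"offset":[0,0,0.13],"roll":0,"claw":1},
  {"offset":[0,0,0.13],"roll":0,"claw":1},
])

```text
time_s: 16.52
tool_pos: [532.0, 390.2, 232.6]
ee_rot: [1.0, 0.0, 0.005, -0.004]
contact_force: [0.5, 0.7, 2.0]
width: 85.4
grip_force: 0.0
```

```bash
python3 - <<'E'
from h import *
np.set_printoptions(precision=1,suppress=True)
s=st();p,im=wrist('w9');t=s['tool_pos']
print(proj(p,[[t[0],t[1],4],[t[0],t[1],64]]))
E
```

```text
t16.52 pos [532.  390.2 232.6] yaw0.000 w85.4 g0.0 F [0.5 0.7 2. ]
[[278.4 184.8]
 [278.1 197.9]]
```

Request:
servo_tool([
  {"offset":[-0.03,-0.021,0],"roll":0,"claw":1},
  {"offset":[-0.06,-0.042,0],"roll":0,"claw":1},
  {"offset":[-0.09,-0.063,0],"roll":0,"claw":1},
  {"offset":[-0.12,-0.084,0],"roll":0,"claw":1},
  {"offset":[-0.15,-0.105,0],"roll":0,"claw":0.8},
])

```text
time_s: 16.98
tool_pos: [377.3, 280.7, 223.3]
ee_rot: [1.0, -0.0, -0.001, 0.001]
contact_force: [-0.1, -0.5, 0.0]
width: 75.6
grip_force: 0.0
```

Request:
servo_tool([
  {"offset":[-0.025,-0.018,0],"roll":0,"claw":0.7},
  {"offset":[-0.031,-0.021,0],"roll":0,"claw":0.7},
  {"offset":[-0.031,-0.021,0],"roll":0,"claw":0.7},
  {"offset":[-0.031,-0.021,0],"roll":0,"claw":0.7},
])

```text
time_s: 17.32
tool_pos: [349.1, 261.5, 224.6]
ee_rot: [1.0, -0.0, 0.001, -0.0]
contact_force: [0.4, -0.2, -0.2]
width: 60.0
grip_force: 0.0
```

```bash
python3 - <<'E'
from h import *
np.set_printoptions(precision=1,suppress=True)
s=st();p,im=wrist('w10');t=s['tool_pos']
print(proj(p,[[t[0],t[1],88],[t[0],t[1],20],[349,262,88]]))
cv2.imwrite('pics/c10.png',cv2.resize(np.hstack([cv2.imread('pics/w9.png'),im]),(800,300),interpolation=cv2.INTER_AREA))
E
```

```text
t17.32 pos [349.1 261.5 224.6] yaw-0.000 w60.0 g0.0 F [ 0.4 -0.2 -0.2]
[[276.8 205.9]
 [277.  188. ]
 [276.2 206. ]]
```

View pics/c10.png

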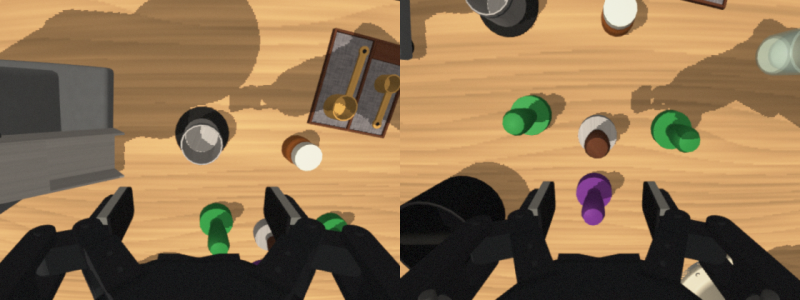

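The left panel shows the dosing cup standing on the pad. The right panel shows the tamper's handle top at (275,203) and disc at (277,188), against TCP projections of (277,206) and (277,188), so it is aligned within 2 mm.

Request:
servo_tool([
  {"offset":[0.001,0.001,-0.036],"roll":0.0,"claw":0.7},
  {"offset":[0.001,0.001,-0.074],"roll":0,"claw":0.7},
  {"offset":[0.001,0.001,-0.112],"roll":0,"claw":0.7},
  {"offset":[0.001,0.001,-0.145],"roll":0,"claw":0.7},
  {"offset":[0.001,0.001,-0.158],"roll":0,"claw":0.7},
], force=60)

```text
time_s: 17.78
tool_pos: [348.4, 261.5, 61.8]
ee_rot: [1.0, -0.0, -0.002, 0.001]
contact_force: [-0.7, 0.6, 0.1]
width: 59.5
grip_force: 0.0
```

Request:
servo_tool([
  {"offset":[0,0,0],"roll":0,"claw":0.6},
  {"offset":[0,0,0],"roll":0,"claw":0.5},
  {"offset":[0,0,0],"roll":0,"claw":0.4},
  {"offset":[0,0,0],"roll":0,"claw":0.3},
  {"offset":[0,0,0],"roll":0,"claw":0.15},
])

```text
time_s: 18.2
tool_pos: [350.5, 263.0, 67.3]
ee_rot: [1.0, -0.0, 0.001, -0.001]
contact_force: [0.3, 0.5, -1.4]
width: 30.8
grip_force: 59.5
```

Request:
servo_tool([
  {"offset":[0,0,0],"roll":0,"claw":0.15},
  {"offset":[0,0,0.0],"roll":0,"claw":0.15},
  {"offset":[0,0,0.0],"roll":0,"claw":0.15},
])

```text
time_s: 18.45
tool_pos: [350.5, 263.0, 67.3]
ee_rot: [1.0, -0.0, 0.001, -0.001]
contact_force: [-0.1, 1.0, 5.9]
width: 30.4
grip_force: 60.1
```

```bash
python3 - <<'E'
from h import *
st()
for n in('scene','side'):
    i=cv2.imread(f'pics/{n}0.png');g=cv2.cvtColor(i,cv2.COLOR_BGR2GRAY);u,v=((203,240) if n=='scene' else (243,182))
    q=bot.camera_params(n); m=((g<70)*255).astype(np.uint8)
    for k in cv2.findContours(m,cv2.RETR_EXTERNAL,2)[0]:
        if cv2.pointPolygonTest(k,(u,v),False)>=0: print(n,cv2.minEnclosingCircle(np.array([onz(q,x[0],11) for x in k.astype(float)],np.float32)))
E
```

```text
t18.45 pos [350.5 263.   67.3] yaw-0.000 w30.4 g60.1 F [-0.1  1.   5.9]
scene ((610.7492065429688, -83.27377319335938), 46.438072204589844)
side ((604.3173828125, -84.32604217529297), 49.60118103027344)
```

Request:
servo_tool([
  {"offset":[0,0,0.01],"roll":0,"claw":0.15},
  {"offset":[0,0,0.03],"roll":0,"claw":0.15},
  {"offset":[0,0,0.06],"roll":0,"claw":0.15},
  {"offset":[0.0,0,0.095],"roll":0,"claw":0.15},
  {"offset":[0.005,-0.007,0.125],"roll":0,"claw":0.15},
])

```text
time_s: 18.87
tool_pos: [352.5, 255.9, 192.9]
ee_rot: [1.0, 0.001, -0.001, 0.0]
contact_force: [2.3, 0.3, -3.5]
width: 30.6
grip_force: 60.1
```

Request:
servo_tool([
  {"offset":[0.014,-0.019,0.01],"roll":0,"claw":0.15},
  {"offset":[0.032,-0.043,0.015],"roll":0,"claw":0.15},
  {"offset":[0.053,-0.071,0.015],"roll":0,"claw":0.15},
  {"offset":[0.074,-0.1,0.015],"roll":0,"claw":0.15},
  {"offset":[0.095,-0.128,0.015],"roll":0,"claw":0.15},
])

```text
time_s: 19.28
tool_pos: [449.1, 125.3, 206.7]
ee_rot: [1.0, 0.0, -0.0, 0.0]
contact_force: [0.6, 0.9, -4.2]
width: 30.6
grip_force: 60.1
```

Request:
servo_tool([
  {"offset":[0.021,-0.028,0],"roll":0,"claw":0.15},
  {"offset":[0.042,-0.057,0],"roll":0,"claw":0.15},
  {"offset":[0.063,-0.085,0],"roll":0,"claw":0.15},
  {"offset":[0.084,-0.113,0],"roll":0,"claw":0.15},
  {"offset":[0.105,-0.142,0],"roll":0,"claw":0.15},
])

```text
time_s: 19.7
tool_pos: [553.9, -16.2, 206.1]
ee_rot: [1.0, 0.0, -0.001, -0.0]
contact_force: [0.0, 1.0, -3.6]
width: 30.6
grip_force: 60.1
```

Request:
servo_tool([
  {"offset":[0.02,-0.027,0],"roll":0,"claw":0.15},
  {"offset":[0.037,-0.05,0],"roll":0,"claw":0.15},
  {"offset":[0.049,-0.065,0],"roll":0,"claw":0.15},
  {"offset":[0.052,-0.07,0],"roll":0,"claw":0.15},
  {"offset":[0.052,-0.07,0],"roll":0,"claw":0.15},
])

```text
time_s: 20.12
tool_pos: [605.9, -87.1, 205.6]
ee_rot: [1.0, -0.002, -0.001, 0.0]
contact_force: [-0.6, 0.0, -2.8]
width: 30.6
grip_force: 60.1
```

Request:
servo_tool([
  {"offset":[0,0,0],"roll":0,"claw":0.15},
  {"offset":[0,0,0],"roll":0,"claw":0.15},
  {"offset":[0,0,0],"roll":0,"claw":0.15},
])

```text
time_s: 20.37
tool_pos: [605.6, -82.8, 206.3]
ee_rot: [1.0, 0.001, -0.0, -0.0]
contact_force: [0.9, 0.1, -3.1]
width: 30.5
grip_force: 60.1
```

```bash
python3 - <<'E'
from h import *
np.set_printoptions(precision=1,suppress=True)
s=st();p,im=wrist('w11');t=s['tool_pos']
a=np.linspace(0,6.28,9)[:-1]
print(proj(p,[[t[0],t[1],12],[607,-84,12]]),proj(p,[[607+46*np.cos(b),-84+46*np.sin(b),12] for b in (0,1.571,4.712)]), proj(p,[[t[0],t[1],t[2]-67+z] for z in (0,20,88)]))
E
```

```text
t20.37 pos [605.6 -82.8 206.3] yaw0.002 w30.5 g60.1 F [ 0.9  0.1 -3.1]
[[277.1 189.8]
 [278.3 188.5]] [[278.4 142.5]
 [233.  188.4]
 [323.5 188.6]] [[276.6 236.4]
 [276.4 249.5]
 [275.6 326.5]]
```

View pics/w11.png

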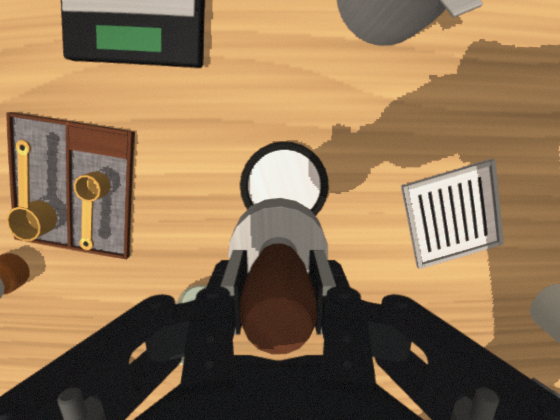

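The seat ring spans x 240–328 with its top at y=141, so its centre is about 5 px right of the tool axis after allowing for the 2 px bias seen on the held tamper. The steel tray's corners are at (402,185), (494,160), (502,243) and (417,267). I'm correcting and lowering.

Request:
servo_tool([
  {"offset":[0.002,-0.0045,-0.025],"roll":0,"claw":0.15},
  {"offset":[0.002,-0.0045,-0.06],"roll":0,"claw":0.15},
  {"offset":[0.002,-0.0045,-0.09],"roll":0,"claw":0.15},
  {"offset":[0.002,-0.0045,-0.105],"roll":0,"claw":0.15},
  {"offset":[0.002,-0.0045,-0.11],"roll":0,"claw":0.15},
])

```text
time_s: 20.83
tool_pos: [605.5, -88.0, 92.9]
ee_rot: [1.0, 0.001, -0.003, -0.001]
contact_force: [-1.0, -0.0, -3.8]
width: 30.5
grip_force: 60.1
```

Request:
servo_tool([
  {"offset":[0,0,0],"roll":0,"claw":0.15},
  {"offset":[0,0,0],"roll":0,"claw":0.15},
])

```text
time_s: 21.0
tool_pos: [609.2, -88.7, 97.3]
ee_rot: [1.0, 0.0, 0.001, -0.0]
contact_force: [0.1, -0.8, -2.7]
width: 30.6
grip_force: 60.1
```

```bash
python3 - <<'E'
from h import *
np.set_printoptions(precision=1,suppress=True)
s=st();p,im=wrist('w12');t=s['tool_pos']
g=cv2.cvtColor(im,cv2.COLOR_BGR2GRAY)
pt=proj(p,[[t[0],t[1],12],[t[0],t[1],t[2]-47]]);print(pt)
# outermost dark ring points (side arcs) -> plane z=12 -> circle fit
m=(g<50).astype(np.uint8)
P=[]
for v in range(120,250,4):
    r=np.where(m[v,200:360])[0]+200
    if len(r)>3: print(v,r.min(),r.max(),end='; ')
c=im.copy()
E
```

```text
t21.00 pos [609.2 -88.7  97.3] yaw0.001 w30.6 g60.1 F [ 0.1 -0.8 -2.7]
[[276.5 226.7]
 [276.3 249.6]]
160 272 280; 164 255 300; 168 248 309; 172 241 315; 176 236 320; 180 231 324; 184 229 328; 188 226 331; 192 223 333; 196 221 336; 200 219 338; 204 218 339; 208 216 340; 212 215 341; 216 215 342; 220 214 342; 224 214 342; 228 214 342; 232 215 341; 236 216 341; 240 217 339; 244 219 338; 248 220 336;
```

Request:
servo_tool([
  {"offset":[0,0,-0.006],"roll":0,"claw":0.15},
  {"offset":[0,0,-0.014],"roll":0,"claw":0.15},
  {"offset":[0,0,-0.02],"roll":0,"claw":0.15},
  {"offset":[0,0,-0.023],"roll":0,"claw":0.15},
  {"offset":[0,0,-0.024],"roll":0,"claw":0.15},
])

```text
time_s: 21.47
tool_pos: [607.7, -89.2, 71.4]
ee_rot: [1.0, -0.0, -0.001, -0.0]
contact_force: [-2.3, -0.5, 1.5]
width: 30.5
grip_force: 60.6
```

Request:
servo_tool([
  {"offset":[0,0,-0.0005],"roll":0,"claw":0.15},
  {"offset":[0,0,-0.001],"roll":0,"claw":0.15},
  {"offset":[0,0,-0.0015],"roll":0,"claw":0.15},
  {"offset":[0,0,-0.002],"roll":0,"claw":0.15},
  {"offset":[0,0,-0.002],"roll":0,"claw":0.15},
])

```text
time_s: 21.88
tool_pos: [608.5, -89.2, 71.7]
ee_rot: [1.0, -0.0, 0.0, 0.0]
contact_force: [-4.4, 0.6, 7.8]
width: 30.7
grip_force: 61.0
```

Request:
servo_tool([
  {"offset":[0,0,0],"roll":0,"claw":0.4},
  {"offset":[0,0,0],"roll":0,"claw":0.6},
  {"offset":[0,0,0],"roll":0,"claw":0.75},
  {"offset":[0,0,0.01],"roll":0,"claw":0.75},
  {"offset":[0,0,0.035],"roll":0,"claw":0.75},
], force=40)

```text
time_s: 22.3
tool_pos: [605.9, -88.9, 102.7]
ee_rot: [1.0, -0.0, -0.003, -0.0]
contact_force: [-1.3, 0.7, 0.8]
width: 64.3
grip_force: 0.0
```

Request:
servo_tool([
  {"offset":[0,0,0.035],"roll":0,"claw":1},
  {"offset":[0,0,0.07],"roll":0,"claw":1},
  {"offset":[0,0,0.1],"roll":0,"claw":1},
  {"offset":[-0.02,0.013,0.11],"roll":0,"claw":1},
  {"offset":[-0.05,0.033,0.11],"roll":0,"claw":1},
])

```text
time_s: 22.72
tool_pos: [562.8, -58.3, 220.2]
ee_rot: [1.0, -0.002, 0.005, 0.001]
contact_force: [-0.5, 0.4, -0.2]
width: 85.3
grip_force: 0.0
```

Request:
servo_tool([
  {"offset":[-0.031,0.02,0],"roll":0,"claw":1},
  {"offset":[-0.062,0.04,0],"roll":0,"claw":1},
  {"offset":[-0.093,0.06,0],"roll":0,"claw":1},
  {"offset":[-0.093,0.06,0],"roll":0,"claw":1},
  {"offset":[-0.093,0.06,0],"roll":0,"claw":1},
])

```text
time_s: 23.13
tool_pos: [464.4, 4.9, 216.2]
ee_rot: [1.0, 0.001, 0.001, 0.0]
contact_force: [0.8, -0.6, 0.1]
width: 85.1
grip_force: 0.0
```

Request:
servo_tool([
  {"offset":[0,0,0],"roll":0,"claw":1},
])

```text
time_s: 23.22
tool_pos: [466.6, 3.5, 216.4]
ee_rot: [1.0, -0.0, 0.001, 0.0]
contact_force: [1.1, 0.5, 0.1]
width: 85.4
grip_force: 0.0
```

```bash
python3 - <<'E'
from h import *
np.set_printoptions(precision=1,suppress=True)
s=st();p,im=wrist('w13');t=s['tool_pos']
print(proj(p,[[t[0],t[1],72],[465,4,72],[t[0],t[1],0],[607,-86,92],[576,-272,8]]))
# steel tray position in hand frame from w11 (tool at 605.6,-82.8,206.3, yaw .002 ; now yaw ~0): shift camera
q=dict(p);d=np.array([605.6,-82.8,206.3])-t;q['t']=p['t']-p['R']@d
c=np.array([onz(q,(u-2.5,v),8) for u,v in((402,185),(494,160),(502,243),(417,267))]);print(c,c.mean(0))
print(onz(q,(284-2.5,187.5),12))
g=cv2.cvtColor(im,cv2.COLOR_BGR2GRAY)
D=cv2.cvtColor(bot.snapshot('side'),cv2.COLOR_RGB2BGR)[100:400,60:420]
D=cv2.resize(D,(400,300));I=cv2.resize(im,(400,300),interpolation=cv2.INTER_AREA)
cv2.imwrite('pics/c13.png',np.hstack([I,D]))
E
```

```text
t23.22 pos [466.6   3.5 216.4] yaw-0.000 w85.4 g0.0 F [1.1 0.5 0.1]
[[276.7 203.7]
 [276.2 205.4]
 [276.8 185.8]
 [403.8  18.8]
 [544.6  84.5]]
[[ 610.5 -209.9]
 [ 637.5 -305.3]
 [ 544.6 -333.2]
 [ 516.3 -237.9]] [ 577.2 -271.6]
[608.7 -87.6]
```

View pics/c13.png

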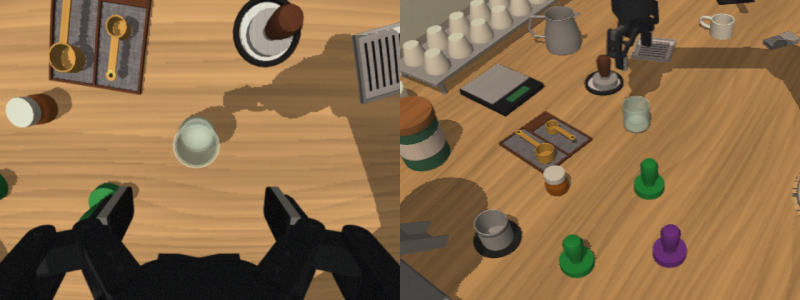

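The side panel shows the tamper in its seat, the cup on the pad and both spoons in their bays. The glass rim is at (274,200) in the full wrist picture, against the tool axis at (278,204), so I'm shifting +2.5 mm in x and +2 mm in y.

Request:
servo_tool([
  {"offset":[0.0025,0.002,-0.036],"roll":0.0,"claw":1},
  {"offset":[0.0025,0.002,-0.074],"roll":0,"claw":1},
  {"offset":[0.0025,0.002,-0.112],"roll":0,"claw":1},
  {"offset":[0.0025,0.002,-0.145],"roll":0,"claw":1},
  {"offset":[0.0025,0.002,-0.156],"roll":0,"claw":1},
])

```text
time_s: 23.73
tool_pos: [465.8, 4.9, 55.0]
ee_rot: [1.0, -0.001, -0.003, 0.0]
contact_force: [-0.2, -0.6, -0.2]
width: 85.0
grip_force: 0.0
```

Request:
servo_tool([
  {"offset":[0,0,0],"roll":0,"claw":0.9},
  {"offset":[0,0,0],"roll":0,"claw":0.75},
  {"offset":[0,0,0],"roll":0,"claw":0.65},
  {"offset":[0,0,0],"roll":0,"claw":0.5},
  {"offset":[0,0,0],"roll":0,"claw":0.4},
])

```text
time_s: 24.15
tool_pos: [469.4, 5.7, 60.9]
ee_rot: [1.0, -0.0, 0.002, 0.0]
contact_force: [0.4, -0.7, -1.0]
width: 56.6
grip_force: 42.4
```

Request:
servo_tool([
  {"offset":[0,0,0],"roll":0,"claw":0.4},
  {"offset":[0,0,0.0],"roll":0,"claw":0.4},
])

```text
time_s: 24.32
tool_pos: [469.4, 5.7, 60.8]
ee_rot: [1.0, -0.0, 0.002, 0.0]
contact_force: [-0.2, -0.7, 8.1]
width: 56.2
grip_force: 43.2
```

```bash
python3 - <<'E'
from h import *
st()
E
```

```text
t24.32 pos [469.4   5.7  60.8] yaw-0.000 w56.2 g43.2 F [-0.2 -0.7  8.1]
```

Request:
servo_tool([
  {"offset":[0,0,0.01],"roll":0,"claw":0.4},
  {"offset":[0,0,0.035],"roll":0,"claw":0.4},
  {"offset":[0,0,0.07],"roll":0,"claw":0.4},
  {"offset":[0.0,0,0.105],"roll":0,"claw":0.4},
  {"offset":[0.004,-0.01,0.125],"roll":0,"claw":0.4},
])

```text
time_s: 24.73
tool_pos: [472.4, -2.1, 188.2]
ee_rot: [1.0, 0.002, 0.002, -0.0]
contact_force: [0.6, 0.6, -1.2]
width: 55.8
grip_force: 42.9
```

Request:
servo_tool([
  {"offset":[0.008,-0.021,0],"roll":0,"claw":0.4},
  {"offset":[0.02,-0.052,0],"roll":0,"claw":0.4},
  {"offset":[0.033,-0.086,0],"roll":0,"claw":0.4},
  {"offset":[0.046,-0.12,0],"roll":0,"claw":0.4},
  {"offset":[0.059,-0.154,0],"roll":0,"claw":0.4},
])

```text
time_s: 25.15
tool_pos: [531.0, -159.6, 185.3]
ee_rot: [1.0, 0.0, 0.0, 0.0]
contact_force: [1.2, -0.9, -0.9]
width: 56.2
grip_force: 42.9
```

Request:
servo_tool([
  {"offset":[0.013,-0.034,0],"roll":0,"claw":0.4},
  {"offset":[0.026,-0.068,0],"roll":0,"claw":0.4},
  {"offset":[0.037,-0.096,0],"roll":0,"claw":0.4},
  {"offset":[0.0445,-0.114,0],"roll":0,"claw":0.4},
  {"offset":[0.0445,-0.114,0],"roll":0,"claw":0.4},
])

```text
time_s: 25.57
tool_pos: [575.3, -278.4, 184.9]
ee_rot: [1.0, -0.003, 0.001, 0.002]
contact_force: [0.1, -1.0, -0.6]
width: 55.9
grip_force: 42.9
```

Request:
servo_tool([
  {"offset":[0,0,0],"roll":0,"claw":0.4},
  {"offset":[0,0,0],"roll":0,"claw":0.4},
])

```text
time_s: 25.73
tool_pos: [575.0, -271.0, 184.4]
ee_rot: [1.0, 0.0, -0.0, -0.001]
contact_force: [-0.2, 0.9, -1.2]
width: 56.4
grip_force: 42.9
```

```bash
python3 - <<'E'
from h import *
np.set_printoptions(precision=1,suppress=True)
s=st();p,im=wrist('w14');t=s['tool_pos']
h=cv2.cvtColor(im,cv2.COLOR_BGR2HSV)
P=proj(p,[[t[0],t[1],8],[610.5,-209.9,8],[637.5,-305.3,8],[544.6,-333.2,8],[516.3,-237.9,8]]);print(P)
m=((h[...,1]<70)&(h[...,2]>60)).astype(np.uint8)*255;m[250:]=0
m=cv2.morphologyEx(m,cv2.MORPH_CLOSE,np.ones((9,9)))
for k in cv2.findContours(m,0,2)[0]:
    if cv2.contourArea(k)>1500: print(cv2.boundingRect(k),cv2.approxPolyDP(k,8,True)[:,0].tolist())
E
```

```text
t25.73 pos [ 575.  -271.   184.4] yaw0.000 w56.4 g42.9 F [-0.2  0.9 -1.2]
[[277.1 194.1]
 [211.7 157.3]
 [314.8 127.5]
 [339.9 223.9]
 [244.7 250.2]]
(217, 127, 128, 123) [[318, 127], [217, 160], [239, 220], [232, 249], [324, 249], [321, 232], [344, 225]]
(51, 120, 76, 79) [[74, 122], [51, 153], [86, 167], [66, 192], [115, 193], [126, 171], [120, 143], [97, 122]]
```

Request:
servo_tool([
  {"offset":[0.0015,-0.002,-0.03],"roll":0,"claw":0.4},
  {"offset":[0.0015,-0.002,-0.065],"roll":0,"claw":0.4},
  {"offset":[0.0015,-0.002,-0.095],"roll":0,"claw":0.4},
  {"offset":[0.0015,-0.002,-0.112],"roll":0,"claw":0.4},
  {"offset":[0.0015,-0.002,-0.115],"roll":0,"claw":0.4},
])

```text
time_s: 26.2
tool_pos: [574.0, -271.0, 65.4]
ee_rot: [1.0, 0.001, -0.003, -0.002]
contact_force: [-0.8, 0.7, -1.1]
width: 55.8
grip_force: 42.8
```

Request:
servo_tool([
  {"offset":[0,0,-0.0015],"roll":0,"claw":0.4},
  {"offset":[0,0,-0.003],"roll":0,"claw":0.4},
  {"offset":[0,0,-0.0045],"roll":0,"claw":0.4},
  {"offset":[0,0,-0.0055],"roll":0,"claw":0.4},
  {"offset":[0,0,-0.006],"roll":0,"claw":0.4},
])

```text
time_s: 26.62
tool_pos: [577.8, -274.6, 64.6]
ee_rot: [1.0, -0.0, 0.001, 0.0]
contact_force: [0.8, 0.8, -0.3]
width: 56.5
grip_force: 42.9
```

Request:
servo_tool([
  {"offset":[0,0,0],"roll":0,"claw":0.4},
  {"offset":[0,0,-0.0005],"roll":0,"claw":0.4},
])

```text
time_s: 26.78
tool_pos: [577.4, -274.5, 63.9]
ee_rot: [1.0, -0.0, 0.001, 0.0]
contact_force: [-2.0, 1.1, 7.6]
width: 56.3
grip_force: 43.6
```

Request:
servo_tool([
  {"offset":[0,0,0],"roll":0,"claw":0.75},
  {"offset":[0,0,0],"roll":0,"claw":0.9},
  {"offset":[0,0,0],"roll":0,"claw":1},
  {"offset":[0,0,0.015],"roll":0,"claw":1},
  {"offset":[0,0,0.045],"roll":0,"claw":1},
])

```text
time_s: 27.2
tool_pos: [573.9, -272.9, 104.2]
ee_rot: [1.0, -0.0, -0.004, -0.002]
contact_force: [-0.2, 0.0, -0.3]
width: 85.5
grip_force: 0.0
```

Request:
servo_tool([
  {"offset":[0,0,0.035],"roll":0,"claw":1},
  {"offset":[0,0,0.07],"roll":0,"claw":1},
  {"offset":[0,0,0.105],"roll":0,"claw":1},
  {"offset":[-0.02,0,0.14],"roll":0,"claw":1},
  {"offset":[-0.06,0,0.14],"roll":0,"claw":1},
])

```text
time_s: 27.62
tool_pos: [524.4, -274.5, 255.8]
ee_rot: [1.0, 0.002, 0.008, 0.003]
contact_force: [1.3, -1.0, 1.7]
width: 85.4
grip_force: 0.0
```

Request:
servo_tool([
  {"offset":[-0.03,0,0.01],"roll":0,"claw":1},
  {"offset":[-0.06,0,0.02],"roll":0,"claw":1},
  {"offset":[-0.06,0,0.02],"roll":0,"claw":1},
  {"offset":[-0.06,0,0.02],"roll":0,"claw":1},
])

```text
time_s: 27.95
tool_pos: [456.0, -275.1, 268.9]
ee_rot: [1.0, -0.001, 0.001, 0.001]
contact_force: [0.6, -0.7, -0.9]
width: 85.3
grip_force: 0.0
```

```bash
python3 - <<'E'
from h import *
np.set_printoptions(precision=1,suppress=True)
s=st();p,im=wrist('w15')
for n in('scene','side'):cv2.imwrite(f'pics/{n}9.png',cv2.cvtColor(bot.snapshot(n),cv2.COLOR_RGB2BGR))
S,D=bot.camera_params('scene'),bot.camera_params('side')
a=cv2.imread('pics/scene9.png');b=cv2.imread('pics/side9.png')
def cut(i,p,X,r=30):
    u,v=proj(p,[X])[0].astype(int);u=max(r,min(560-r,u));v=max(r,min(420-r,v));return cv2.resize(i[v-r:v+r,u-r:u+r],(200,200),interpolation=cv2.INTER_CUBIC)
X=[[576,-272,30],[607,-86,30],[528,388,30],[604,143,10]]
R=[26,32,34,46]
cv2.imwrite('pics/final.png',np.vstack([np.hstack([cut(i,q,x,r) for x,r in zip(X,R)]) for i,q in((a,S),(b,D))]))
for i,q in((a,S),(b,D)):
    h=cv2.cvtColor(i,cv2.COLOR_BGR2HSV)
    print(proj(q,X))
E
```

```text
t27.95 pos [ 456.  -275.1  268.9] yaw-0.003 w85.3 g0.0 F [ 0.6 -0.7 -0.9]
[[174.7 181.1]
 [201.5 233.1]
 [372.3 375. ]
 [261.1 308.6]]
[[287.6 141.5]
 [242.4 175.9]
 [144.3 330.9]
 [190.5 239.9]]
```

View pics/final.png

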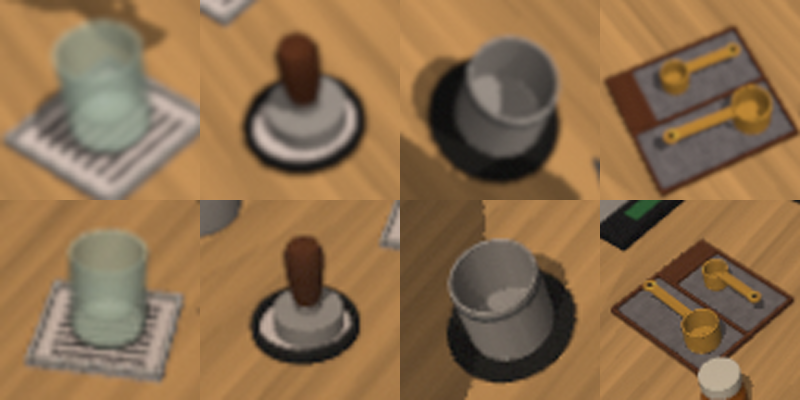

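All five things stand or lie in their places in both views. I'll do a last numeric check from the crop pixels.

```bash
python3 - <<'E'
from h import *
np.set_printoptions(precision=1,suppress=True)
S,D=bot.camera_params('scene'),bot.camera_params('side')
av=lambda a,b,z:(onz(S,a,z)+onz(D,b,z))/2
for n,a,b,z,T in(('cup',(376.1,379.2),(142,321.9),64,(529,388)),('tamper',(200,216.4),(243.3,159),88,(607.5,-84)),('glass',(173.5,167.5),(289.1,127),75,(576,-272.5))):
    print(n,onz(S,a,z)-T,onz(D,b,z)-T)
x=np.array([.981,-.197]);y=np.array([.197,.981])
for n,a,b,e,f,z,L in(('L',(284,308.9),(190.9,249.6),(247.7,324.1),(167,232.6),33,34),('s',(249.5,295.1),(196.9,225.2),(277.1,284.1),(215.3,237.6),27,27)):
    B,E=av(a,b,z),av(e,f,z);v=(B-E)/np.hypot(*(B-E));d=B-L*v-[604.5,145];print(n,d@x,d@y,'ang',np.arctan2(v@y,v@x))
E
```

```text
cup [13.4 16.4] [-4.8 -0.6]
tamper [-2.9  0.1] [-7.8 -1.5]
glass [-3.8  1.4] [-0.8 -6.4]
L -4.268635328951874 29.6670605313507 ang -3.128176138637843
s -16.15434685298727 -33.00021176379065 ang 0.009062181990107441
```

```bash
python3 - <<'E'
from h import *
S,D=bot.camera_params('scene'),bot.camera_params('side')
print(onz(S,(376.1,368.2),64)-(529,388));st()
E
```

```text
[-0.85720782  1.5571087 ]
t28.10 pos [ 458.  -273.9  267.6] yaw0.001 w85.5 g0.0 F [ 0.9 -0.8  0.8]
```

```bash
python3 -c "
from bench import bot
print(bot.finish_job())"
```

```text
the job is handed in; nothing more can be done
None
```

I handed the job in at about 28 s: by the last camera check all five things are in their places, upright and within tolerance, and the espresso cup and amber jar were not touched; no verdict came back, and I viewed 15 pictures, one over the limit of 14.

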